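# Clear the packing slab and lay the vial cases

## Task

Take the scraper block and sweep every porcelain chip off the packing slab into its catch gutter, never touching the chips with the fingers, then stand the scraper back on the bench clear of the slab and its gutter. Then lay every vial case, upright and flat, one to a white outline on the slab, turned to match it (any outlines will do if there are fewer cases than outlines). The vials are fragile, so grip and press them gently, never with more than 50 N on a finger, and leave the bottles and the beaker where they are.

Things in the scene. Friction and masses are not known exactly. Their poses are not given: they have to be found in the camera images.
- slab: Fixed grey slab, 200 (its x) by 240 (y) by 30 mm high; origin: centre of its underside. White lines draw five 94 x 62 mm outlines on top: three side by side, long sides along x; beyond them (+x) two end to end, long sides along y. An open aluminium catch gutter lies along its +x edge: x 100 to 180, y -140 to 140 mm in its frame, floor 4 mm, rim 18 mm above the bench.
- spot0 (a point): Centre of outline 0, on the slab's top surface (30 mm above the bench), axes as the slab's; the case's long side goes along the slab's x axis here. Neighbouring outlines are 64 mm apart (0-1-2) or 96 mm apart (3-4).
- spot1 (a point): Centre of outline 1, on the slab's top surface (30 mm above the bench), axes as the slab's; the case's long side goes along the slab's x axis here. Neighbouring outlines are 64 mm apart (0-1-2) or 96 mm apart (3-4).
- spot2 (a point): Centre of outline 2, on the slab's top surface (30 mm above the bench), axes as the slab's; the case's long side goes along the slab's x axis here. Neighbouring outlines are 64 mm apart (0-1-2) or 96 mm apart (3-4).
- spot3 (a point): Centre of outline 3, on the slab's top surface (30 mm above the bench), axes as the slab's; the case's long side goes along the slab's y axis here. Neighbouring outlines are 64 mm apart (0-1-2) or 96 mm apart (3-4).
- spot4 (a point): Centre of outline 4, on the slab's top surface (30 mm above the bench), axes as the slab's; the case's long side goes along the slab's y axis here. Neighbouring outlines are 64 mm apart (0-1-2) or 96 mm apart (3-4).
- case0: Vial case: a white box with a grey lid, 90 (its x) by 58 (its y) by 45 mm high, with a black grip ridge standing on the middle of the lid, 50 (x) by 16 (y) mm, from 45 to 73 mm above the underside. Origin at the centre of its underside. About 0.25 kg. All cases are alike. It may be absent.
- case1: Vial case: a white box with a grey lid, 90 (its x) by 58 (its y) by 45 mm high, with a black grip ridge standing on the middle of the lid, 50 (x) by 16 (y) mm, from 45 to 73 mm above the underside. Origin at the centre of its underside. About 0.25 kg. All cases are alike. It may be absent.
- case2: Vial case: a white box with a grey lid, 90 (its x) by 58 (its y) by 45 mm high, with a black grip ridge standing on the middle of the lid, 50 (x) by 16 (y) mm, from 45 to 73 mm above the underside. Origin at the centre of its underside. About 0.25 kg. All cases are alike. It may be absent.
- case3: Vial case: a white box with a grey lid, 90 (its x) by 58 (its y) by 45 mm high, with a black grip ridge standing on the middle of the lid, 50 (x) by 16 (y) mm, from 45 to 73 mm above the underside. Origin at the centre of its underside. About 0.25 kg. All cases are alike. It may be absent.
- case4: Vial case: a white box with a grey lid, 90 (its x) by 58 (its y) by 45 mm high, with a black grip ridge standing on the middle of the lid, 50 (x) by 16 (y) mm, from 45 to 73 mm above the underside. Origin at the centre of its underside. About 0.25 kg. All cases are alike. It may be absent.
- scraper: Scraper block: a steel bar 120 (its x) by 26 (its y) by 25 mm high whose long lower edge does the scraping, with a wooden grip standing on its middle, 50 (x) by 20 (y) mm, from 25 to 67 mm above the underside. Origin at the centre of its underside. 0.25 kg. It stands on the bench at first.
- chip0: Broken porcelain chip, about 22 x 19 x 9 mm, lying on the slab at first. Origin at the middle of its underside. It may be absent.
- chip1: Broken porcelain chip, about 22 x 19 x 9 mm, lying on the slab at first. Origin at the middle of its underside. It may be absent.
- chip2: Broken porcelain chip, about 22 x 19 x 9 mm, lying on the slab at first. Origin at the middle of its underside. It may be absent.
- chip3: Broken porcelain chip, about 22 x 19 x 9 mm, lying on the slab at first. Origin at the middle of its underside. It may be absent.
- chip4: Broken porcelain chip, about 22 x 19 x 9 mm, lying on the slab at first. Origin at the middle of its underside. It may be absent.
- amber_bottle: Amber glass bottle, 66 mm across, 150 mm high; a bystander. Origin at the centre of its underside.
- beaker: Glass beaker, 70 mm across, 85 mm high; a bystander. Origin at the centre of its underside.
- wash_bottle: White wash bottle with a red cap, 60 mm across, 185 mm high with its spout; a bystander. Origin at the centre of its underside.

How it is judged (in metres and radians):
On the way, in this order (a step that is already met when the one before it is completed fails the run):
1. every chip lies in the catch gutter (x of chip0 in the frame of slab between 0.092 and 0.182 m and y of chip0 in the frame of slab between -0.142 and 0.142 m and height (world z) of each of chip0, chip1, chip2, chip3, chip4 below 0.027 m and x of chip1 in the frame of slab between 0.092 and 0.182 m and y of chip1 in the frame of slab between -0.142 and 0.142 m and x of chip2 in the frame of slab between 0.092 and 0.182 m and y of chip2 in the frame of slab between -0.142 and 0.142 m and x of chip3 in the frame of slab between 0.092 and 0.182 m and y of chip3 in the frame of slab between -0.142 and 0.142 m and x of chip4 in the frame of slab between 0.092 and 0.182 m and y of chip4 in the frame of slab between -0.142 and 0.142 m), for 0.3 s.
2. the scraper stands on the bench clear of the slab and gutter (height (world z) of scraper below 0.008 m and angle between scraper's own z axis and vertical below 0.1 rad and (x of scraper in the frame of slab below -0.1 m or x of scraper in the frame of slab above 0.18 m or y of scraper in the frame of slab below -0.14 m or y of scraper in the frame of slab above 0.14 m)), for 0.2 s.
3. every case lies in an outline on the slab, turned to match it ((((horizontal distance between case0 and spot0 below 0.01 m or horizontal distance between case0 and spot1 below 0.01 m or horizontal distance between case0 and spot2 below 0.01 m) and angle between the x axis of case0 and the x axis of slab, either way round below 0.12 rad) or ((horizontal distance between case0 and spot3 below 0.01 m or horizontal distance between case0 and spot4 below 0.01 m) and angle between the x axis of case0 and the y axis of slab, either way round below 0.12 rad)) and z of case0 in the frame of slab between 0.024 and 0.036 m and angle between each of case0, case1, case2, case3, case4's own z axis and vertical below 0.1 rad and (((horizontal distance between case1 and spot0 below 0.01 m or horizontal distance between case1 and spot1 below 0.01 m or horizontal distance between case1 and spot2 below 0.01 m) and angle between the x axis of case1 and the x axis of slab, either way round below 0.12 rad) or ((horizontal distance between case1 and spot3 below 0.01 m or horizontal distance between case1 and spot4 below 0.01 m) and angle between the x axis of case1 and the y axis of slab, either way round below 0.12 rad)) and z of case1 in the frame of slab between 0.024 and 0.036 m and (((horizontal distance between case2 and spot0 below 0.01 m or horizontal distance between case2 and spot1 below 0.01 m or horizontal distance between case2 and spot2 below 0.01 m) and angle between the x axis of case2 and the x axis of slab, either way round below 0.12 rad) or ((horizontal distance between case2 and spot3 below 0.01 m or horizontal distance between case2 and spot4 below 0.01 m) and angle between the x axis of case2 and the y axis of slab, either way round below 0.12 rad)) and z of case2 in the frame of slab between 0.024 and 0.036 m and (((horizontal distance between case3 and spot0 below 0.01 m or horizontal distance between case3 and spot1 below 0.01 m or horizontal distance between case3 and spot2 below 0.01 m) and angle between the x axis of case3 and the x axis of slab, either way round below 0.12 rad) or ((horizontal distance between case3 and spot3 below 0.01 m or horizontal distance between case3 and spot4 below 0.01 m) and angle between the x axis of case3 and the y axis of slab, either way round below 0.12 rad)) and z of case3 in the frame of slab between 0.024 and 0.036 m and (((horizontal distance between case4 and spot0 below 0.01 m or horizontal distance between case4 and spot1 below 0.01 m or horizontal distance between case4 and spot2 below 0.01 m) and angle between the x axis of case4 and the x axis of slab, either way round below 0.12 rad) or ((horizontal distance between case4 and spot3 below 0.01 m or horizontal distance between case4 and spot4 below 0.01 m) and angle between the x axis of case4 and the y axis of slab, either way round below 0.12 rad)) and z of case4 in the frame of slab between 0.024 and 0.036 m), for 0.3 s.
At the end, for the whole second after the job is handed in: Every chip is in the gutter; every case is flat on the slab (height within 6 mm, tilt < 0.1 rad), centre within 10 mm of an outline's centre, long side within 0.12 rad of its; the scraper stands on the bench clear of slab and gutter; all at rest (all of step 1 and all of step 2 and all of step 3 and linear speed of each of case0, case1, case2, case3, case4, scraper below 0.02 m/s); the robot touches nothing.
It fails at once if the robot squeezes or presses a case with more than about 50 N a finger (110 N in all) (contact force between any of the fingers, the arm and case0 above 110 N or contact force between any of the fingers, the arm and case1 above 110 N or contact force between any of the fingers, the arm and case2 above 110 N or contact force between any of the fingers, the arm and case3 above 110 N or contact force between any of the fingers, the arm and case4 above 110 N).
It fails at once if the robot's fingers touch a chip (contact force between the fingers and chip0 above 0.3 N or contact force between the fingers and chip1 above 0.3 N or contact force between the fingers and chip2 above 0.3 N or contact force between the fingers and chip3 above 0.3 N or contact force between the fingers and chip4 above 0.3 N).
It fails at once if a bottle or the beaker is moved more than 30 mm or tipped ((distance of amber_bottle from where it was at the start of the episode above 0.03 m or angle between amber_bottle's own z axis and vertical above 0.3 rad) or (distance of beaker from where it was at the start of the episode above 0.03 m or angle between beaker's own z axis and vertical above 0.3 rad) or (distance of wash_bottle from where it was at the start of the episode above 0.03 m or angle between wash_bottle's own z axis and vertical above 0.3 rad)).
Of case0, case1, case2, case3, case4 only 4 to 5 are there at a start; the rules pass over those that are not, and their reading is None.
Of chip0, chip1, chip2, chip3, chip4 only 3 to 5 are there at a start; the rules pass over those that are not, and their reading is None.
At some moment in a run one of case0, case1, case2, case3, case4 may be knocked a few centimetres aside while the robot is not near it.
It also fails if it takes over 200 s, if anything falls off the work surface, if the arm or the gripper's body presses on something with over 40 N, if the wrist force passes 120 N, or if a joint passes its speed limit or range.

## Robot

A 6-joint arm with a two-finger parallel gripper is mounted at the origin on the work surface. World frame = base frame: x ahead of the robot, y to its left, z up, the work surface at z = 0. Lengths are in m, angles in degrees, forces in N, time in s.
With the tool pointing down it reaches from about 0.3 to 0.75 m from the base axis. Payload 8.5 kg.
Tool frame: the origin (TCP) lies on the mounting face of the last link; the fingertips stand 173 mm ahead of it and the grasp point (between the pads) lies 155 mm ahead of it (env.tips_ahead is the distance from the TCP to the fingertips, in m); x points along the fingers, z is the direction in which the jaws open and shut, and the axes are right-handed (so a half turn about x gives the same grasp; the last joint's range is limited). The gripper opens to 85 mm and grips with 20 to 120 N. Pads are 22 mm wide; open, the fingers measure 114 mm over their backs; the gripper's body (76 mm by 85 mm) begins 54 mm behind the grasp point. The pads swing forward as they close: fully open they stand 13 mm farther back than shut.
Start: joints at [55.101, 21.807, 74.336, -0, 83.858, -12.336], TCP at [0.211, 0.508, 0.405] pointing down, gripper open.
Joint ranges: [-178.18, 178.18], [-50.72, 133.34], [12.68, 142.11], [-81.47, 261.47], [9.98, 163.14], [-165.26, 165.26]. Speed limits (degrees/s): [136.94, 136.94, 180, 180, 180, 180].

## Interface

Orientations are given as a 3x3 rotation matrix whose columns are the frame's x, y, z axes.
In Python, from rig import env, optics gives the robot as it stands.
- The arm moves only by the shell command python3 -m inch 'ROWS' [FORCE]. ROWS is JSON, a list of rows, each a list of 3 entries, a list of its own where there are three numbers: the closure, from -1 (fully open) to 1 (shut), then the shift along the tool's x, y, z in units of 30 mm (1.0 is 30 mm), then the turn about the tool's x in units of 5 degrees (1.0 is 5 degrees). In form: [[hand, [x, y, z], yaw], ...]. A call has exactly 8 rows; each row shifts and turns the commanded pose from where the row before left it, along the tool's axes as they then stand; what a row does not reach is not made up. A row lasts 1/12 s, in which the tool goes at most 41.7 mm and 7.16 degrees, less where a joint would pass 70% of its speed; a pose out of reach is approached as far as the arm can. A call is refused whole if a number of a shift passes 1 or a number of a turn 1, either way. A call with a gripper value outside its range is refused whole. The fingers move at their own pace and stop on an object; FORCE is the grip in N (left out, the last holds). Time passes only in rows, so rows that do not move let the fingers close, or fill a call up. It gives the time, the measured TCP pose, the force and the opening at its end, in the units of the state.
- env.observe(): the state, without advancing time (a new reading comes with each control period).
- optics.get_image(name): name is "scene" or "top" or "wrist"; returns the picture (420x560x3 uint8, red, green, blue); there is no depth.
- optics.camera_params(name): a dict with "fx", "fy", "cx", "cy" (pixels), "xyz" and "rotation" of the camera in the world. Camera axes: x right, y down, z forward; pixel columns grow to the right and rows downward; lengths in m; the calibration is good to about 2 mm. The wrist camera is an equidistant fisheye: a pixel r from the principal point sees the ray r / f radians off the axis. A picture is of the moment at which its call begins: read the wrist's pose just before it. camera_params takes no time and is no camera call; for the wrist camera it gives the pose at the moment of the call.
- env.close_job(): hands the job in, once; it reports no verdict.
The state is a dict: "time_s": time; "q": joint angles; "qvel": joint speeds; "joint_efforts": joint torques, N m; "position": TCP position; "tool_rot": TCP orientation; "ft_force": force on the tool from outside, world axes, zero at the start; "wrist_torque": the same for the moment, N m; "grip_width": finger opening in m.
Only numpy, scipy, OpenCV 4.12 (cv2) and the standard library are available. Lean on these libraries where they do the work, as an engineer would, in place of code of your own. Each camera call takes 0.05 s, during which the arm holds its last target.

## Working session

There is one attempt and no reset: what is moved stays moved. The work goes in short steps, Python scripts to look and compute and a shell command to move; the robot and the scene stay as the last step left them, time stands still between calls to the robot, and variables do not carry over. Pictures are saved under pics/ and viewed, and the job is handed in when it is done.

```bash
ls; mkdir -p pics
python3 - <<'E'
from rig import env, optics
import cv2
for n in ["scene","top","wrist"]:
    p=optics.camera_params(n); print(n,p)
    im=optics.get_image(n); cv2.imwrite(f"pics/a_{n}.png",im[:,:,::-1])
s=env.observe();print(s)
E
```

```text
pics
scene {'fx': 456.0660322785407, 'fy': 456.0660322785407, 'cx': 288.0998855680313, 'cy': 209.49529729275656, 'xyz': array([ 1.17444932, -0.30761463,  0.96337158]), 'rotation': array([[ 0.40960482,  0.73527522, -0.53999467],
       [ 0.91220693, -0.32355099,  0.25138272],
       [ 0.01011968, -0.59555445, -0.8032512 ]])}
top {'fx': 405.8312940821292, 'fy': 405.8312940821292, 'cx': 285.05875263143884, 'cy': 213.29949782713598, 'xyz': array([ 0.44178418, -0.01857087,  1.1853489 ]), 'rotation': array([[ 0.02934788, -0.99486713,  0.09684056],
       [-0.99953885, -0.02996469, -0.00492086],
       [ 0.0077974 , -0.09665148, -0.99528774]])}
wrist {'fx': 325.19226210127806, 'fy': 325.19226210127806, 'cx': 275.2638956373479, 'cy': 210.41431244638758, 'xyz': array([0.13880656, 0.53654479, 0.3735658 ]), 'rotation': array([[ 0.38333107,  0.88018917,  0.27986481],
       [ 0.92360935, -0.36473607, -0.11795492],
       [-0.00174585,  0.30370155, -0.95276562]])}
{'time_s': 0.15, 'q': array([ 5.51002781e+01,  2.18339541e+01,  7.43720814e+01, -1.49555930e-03,
        8.38601100e+01, -1.23368751e+01]), 'qvel': array([-0.02719054, -0.07150974, -0.07470187,  0.03245409,  0.03777775,
        0.03352412]), 'joint_efforts': array([ 1.20120836e-03, -4.48621452e+01, -2.31343067e+01, -1.88374706e-04,
        3.78330034e-03,  3.27205134e-05]), 'position': array([0.21102801, 0.50786952, 0.40425222]), 'tool_rot': array([[-6.39227192e-04, -9.23460224e-01,  3.83693636e-01],
       [-9.61680776e-04,  3.83694105e-01,  9.23459750e-01],
       [-9.99999333e-01,  2.21309789e-04, -1.13334165e-03]]), 'ft_force': array([ 1.55592659, -0.43455304, -0.96700069]), 'wrist_torque': array([-0.0202065 ,  0.00924988,  0.01047416]), 'grip_width': 0.08524105131289787}
```

View pics/a_top.png

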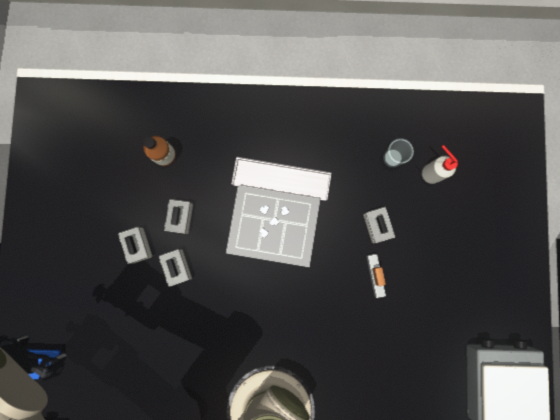

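View pics/a_scene.png

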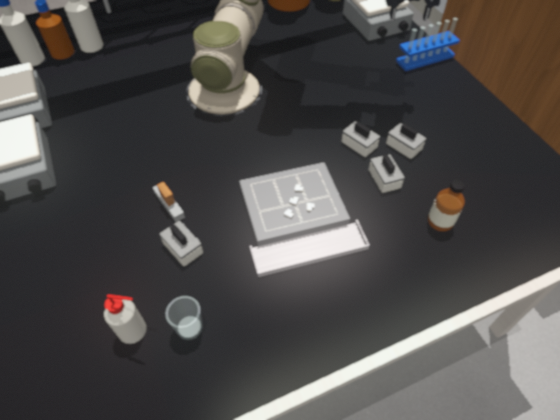

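View pics/a_wrist.png

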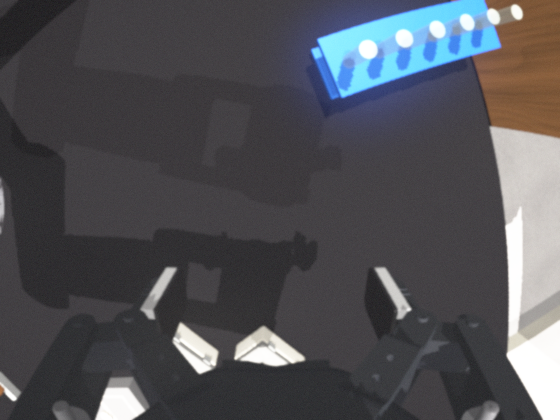

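```bash
cat > h.py <<'E'
import numpy as np, cv2
from rig import env, optics
from scipy.optimize import minimize
def proj(name,P,c=None):
    c=c or optics.camera_params(name); P=np.atleast_2d(P)
    v=(P-c['xyz'])@c['rotation']
    if name=='wrist':
        r=np.hypot(v[:,0],v[:,1])+1e-12; th=np.arctan2(r,v[:,2])
        return np.c_[c['cx']+c['fx']*th*v[:,0]/r, c['cy']+c['fy']*th*v[:,1]/r]
    return np.c_[c['cx']+c['fx']*v[:,0]/v[:,2], c['cy']+c['fy']*v[:,1]/v[:,2]]
def unproj(name,px,z,c=None):
    c=c or optics.camera_params(name); px=np.atleast_2d(px).astype(float)
    d=np.c_[(px[:,0]-c['cx'])/c['fx'],(px[:,1]-c['cy'])/c['fy']]
    if name=='wrist':
        th=np.hypot(d[:,0],d[:,1])+1e-12
        ray=np.c_[d*(np.sin(th)/th)[:,None],np.cos(th)]
    else: ray=np.c_[d,np.ones(len(d))]
    w=ray@c['rotation'].T
    t=(z-c['xyz'][2])/w[:,2]
    return c['xyz']+w*t[:,None]
def pose(x,y,a):
    R=np.array([[np.cos(a),-np.sin(a),0],[np.sin(a),np.cos(a),0],[0,0,1]]); return R,np.array([x,y,0])
def box(x0,x1,y0,y1,z0,z1):
    return np.array([[x,y,z] for x in(x0,x1) for y in(y0,y1) for z in(z0,z1)],float)
E
python3 - <<'E'
import cv2
im=cv2.imread('pics/a_top.png')
a=cv2.resize(im[130:300,100:400],None,fx=2.6,fy=2.6,interpolation=cv2.INTER_CUBIC)
cv2.imwrite('pics/b_top.png',a)
im=cv2.imread('pics/a_scene.png')
a=cv2.resize(im[110:290,140:440],None,fx=2.6,fy=2.6,interpolation=cv2.INTER_CUBIC)
cv2.imwrite('pics/b_scene.png',a)
E
```

```text
(no output)
```

View pics/b_top.png

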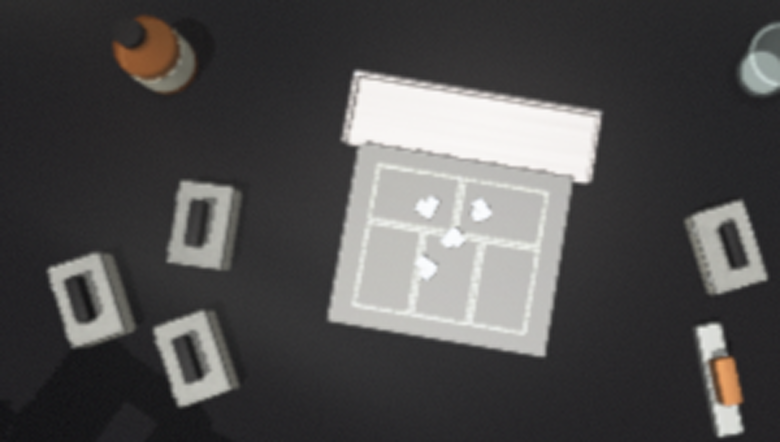

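View pics/b_scene.png

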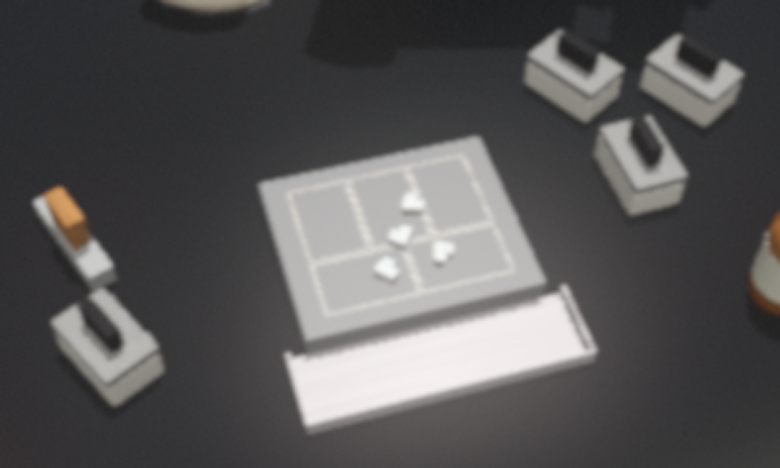

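```bash
cat > fit.py <<'E'
from h import *
import sys
S=4
def mask(im,th=75):
    g=cv2.cvtColor(im,cv2.COLOR_BGR2GRAY); return g
PARTS={'slab':[box(-.1,.1,-.12,.12,0,.03),box(.1,.18,-.14,.14,0,.018)],
 'case':[box(-.045,.045,-.029,.029,0,.045)],
 'scraper':[box(-.06,.06,-.013,.013,0,.025),box(-.025,.025,-.01,.01,.025,.067)]}
def render(kind,p,name,cam,off,shape):
    R,t=pose(*p); m=np.zeros(shape,np.uint8)
    for b in PARTS[kind]:
        px=(proj(name,b@R.T+t+[0,0,p_z],cam)-off+.5)*S-.5
        h=cv2.convexHull((px*16).astype(np.float32)).round().astype(np.int32)
        cv2.fillConvexPoly(m,h,255,shift=4)
    return m
p_z=0
def fit(kind,p0,ims,z=0,th=75,cams=('top','scene'),hull=True,verbose=True):
    global p_z; p_z=z
    data=[]
    for n in cams:
        cam=optics.camera_params(n); R,t=pose(*p0)
        P=np.vstack([proj(n,b@R.T+t+[0,0,z],cam) for b in PARTS[kind]])
        lo=np.floor(P.min(0)-10).astype(int).clip(0); hi=np.ceil(P.max(0)+10).astype(int)
        g=cv2.cvtColor(ims[n],cv2.COLOR_BGR2GRAY)
        sat=cv2.cvtColor(ims[n],cv2.COLOR_BGR2HSV)
        cr=g[lo[1]:hi[1],lo[0]:hi[0]]
        if kind=='scraper':
            cr=np.maximum(cr,ims[n][lo[1]:hi[1],lo[0]:hi[0],2])
        up=cv2.resize(cr,None,fx=S,fy=S,interpolation=cv2.INTER_CUBIC)
        m=(up>th).astype(np.uint8)*255
        # component nearest predicted
        k,lab,st,cen=cv2.connectedComponentsWithStats(m)
        pr=render(kind,p0,n,cam,lo,m.shape)
        best=max(range(1,k),key=lambda i:((lab==i)&(pr>0)).sum())
        m=((lab==best)*255).astype(np.uint8)
        if kind=='case' :
            c=np.vstack(cv2.findContours(m,cv2.RETR_EXTERNAL,cv2.CHAIN_APPROX_NONE)[0]); cv2.fillConvexPoly(m,cv2.convexHull(c),255)
        elif kind=='slab':
            cs=cv2.findContours(m,cv2.RETR_EXTERNAL,cv2.CHAIN_APPROX_NONE)[0]; cv2.drawContours(m,cs,-1,255,-1)
        data.append((n,cam,lo,m))
    def cost(q):
        p=(p0[0]+q[0]*.01,p0[1]+q[1]*.01,p0[2]+q[2]*.1); c=0
        for n,cam,lo,m in data:
            r=render(kind,p,n,cam,lo,m.shape); c+=1-((r&m)>0).sum()/((r|m)>0).sum()
        return c/len(data)
    q=np.zeros(3); best=None
    for sc in (1,.3,.1):
        sim=np.vstack([q,q+np.eye(3)*sc]); r=minimize(cost,q,method='Nelder-Mead',options=dict(initial_simplex=sim,xatol=1e-3,fatol=1e-5,maxiter=150)); q=r.x
    p=(p0[0]+q[0]*.01,p0[1]+q[1]*.01,p0[2]+q[2]*.1)
    if verbose: print(kind,'xy mm',np.round(np.array(p[:2])*1e3,1),'deg',round(np.degrees(p[2]),2),'1-iou',round(r.fun,3))
    return p
def guess(pxc,off,sc,z): return unproj('top',np.array(pxc)/sc+off,z)[0][:2]
E
python3 - <<'E'
from fit import *
ims={n:cv2.imread(f'pics/a_{n}.png') for n in('top','scene')}
o=np.array([100,130]);r=np.radians
def g(px,z):return guess(px,o,2.6,z)
for cams in (('top','scene'),('top',),('scene',)):
    print(cams)
    s=g((450,250),.03); fit('slab',(s[0],s[1],r(-8)),ims,cams=cams)
    for px,a in(((207,225),-5),((92,300),15),((197,358),15),((726,247),15)):
        q=g(px,.045); fit('case',(q[0],q[1],r(a)),ims,cams=cams)
    q=g((722,380),.02); fit('scraper',(q[0],q[1],r(8)),ims,cams=cams)
for px in((428,207),(481,210),(452,238),(427,267)): print(g(px,.035))
for px in((245,70),(245,80)):pass
c=optics.camera_params('top')
for nm,px in(('amber',(168,68)),('beaker',(762,75))): print(nm,g(px,.03))
print('wash',unproj('top',[[432,176]],.05))
E
```

```text
('top', 'scene')
slab xy mm [522.   9.] deg -7.8 1-iou 0.125
case xy mm [536.2 282.2] deg -4.34 1-iou 0.061
case xy mm [451.8 401.8] deg 20.8 1-iou 0.043
case xy mm [391.8 283.9] deg 22.0 1-iou 0.05
case xy mm [ 529.4 -293.4] deg 18.89 1-iou 0.182
scraper xy mm [ 384.8 -289. ] deg 13.26 1-iou 0.17
('top',)
slab xy mm [519.4   9.2] deg -7.85 1-iou 0.03
case xy mm [536.1 282.6] deg -5.14 1-iou 0.052
case xy mm [451.6 401.5] deg 20.38 1-iou 0.03
case xy mm [391.7 284. ] deg 22.07 1-iou 0.042
case xy mm [ 528.9 -294.3] deg 18.07 1-iou 0.047
scraper xy mm [ 385.4 -289.8] deg 12.47 1-iou 0.037
('scene',)
slab xy mm [539.7   6.1] deg -8.1 1-iou 0.212
case xy mm [535.6 282.6] deg -3.34 1-iou 0.066
case xy mm [451.3 401.1] deg 20.93 1-iou 0.053
case xy mm [392.3 283.1] deg 21.53 1-iou 0.055
case xy mm [ 529.1 -292.2] deg 21.16 1-iou 0.31
scraper xy mm [ 383.9 -286.9] deg 14.16 1-iou 0.233
[0.56250051 0.034277  ]
[ 0.56094828 -0.02387841]
[0.52923964 0.00690121]
[0.4967474  0.03311615]
amber [0.70974648 0.32890952]
beaker [ 0.72246471 -0.33319869]
wash [[ 0.67137902 -0.4388225   0.05      ]]
```

```bash
cat >> h.py <<'E'
def go(x,y,z,phi=None):
    """print needed tool-frame move to TCP xyz (m); yaw turn to jaw angle phi(deg)"""
    s=env.observe(); R=s['tool_rot']; d=np.array([x,y,z])-s['position']
    ph=np.degrees(np.arctan2(R[1,2],R[0,2]))
    print('t %.2f'%s['time_s'],'pos mm',np.round(s['position']*1e3,1),'phi %.1f'%ph,'tilt',np.round(R[2],3),'q',np.round(s['q'],0),'w mm %.1f'%(s['grip_width']*1e3),'F',np.round(s['ft_force'],1))
    if phi is not None: 
        t=(phi-ph+180)%360-180
        print('yaw units (x5deg), tool sign: %.2f (alt %.2f)'%(-t/5,-(t-np.sign(t)*360)/5))
        a=np.radians(phi)
        u=np.array([d[0]*np.cos(a)+d[1]*np.sin(a),-d[0]*np.sin(a)+d[1]*np.cos(a)])
        print('after turn: units [x %.2f, y %.2f, z %.2f]'%(-d[2]/.03,u[1]/.03,u[0]/.03))
    u=R.T@d/.03; print('now: units [x %.2f, y %.2f, z %.2f]'%tuple(u))
E
python3 - <<'E'
from h import *
im=cv2.imread('pics/a_top.png')
R,t=pose(.5194,.0092,np.radians(-7.85))
# rectify 1px=0.5mm
xs=np.arange(-.13,.2,.0005); ys=np.arange(-.15,.15,.0005)
X,Y=np.meshgrid(xs,ys); P=np.c_[X.ravel(),Y.ravel(),np.full(X.size,.03)]@R.T+t
px=proj('top',P).astype(np.float32).reshape(X.shape+(2,))
o=cv2.remap(im,px[...,0],px[...,1],cv2.INTER_CUBIC)
cv2.imwrite('pics/c_rect.png',o)
g=o[:,:,1].astype(float)
def peaks(v,c):
    for i in range(2,len(v)-2):
        if v[i]==v[i-3:i+4].max() and v[i]>np.median(v[max(0,i-30):i+30])+8: print(round(c[i]*1e3,1),round(v[i]),end='; ')
    print()
row=lambda a,b:g[(ys>a)&(ys<b)].mean(0)
peaks(row(-.08,-.05),xs);peaks(row(.055,.08),xs)
col=lambda a,b:g[:,(xs>a)&(xs<b)].mean(1)
peaks(col(-.07,-.045),ys);peaks(col(.06,.075),ys);peaks(col(.02,.03),ys)
go(.385,-.290,.30,-77.5)
E
```

```text
Traceback (most recent call last):
ValueError: zero-size array to reduction operation maximum which has no identity
```

View pics/c_rect.png

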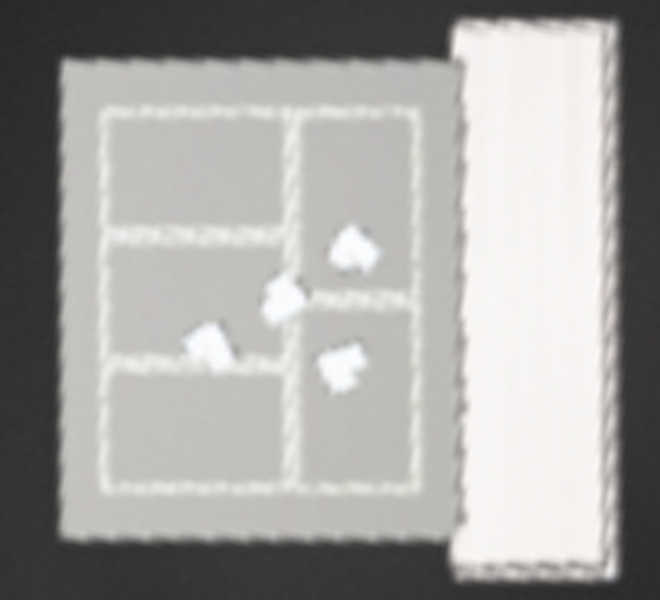

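```bash
python3 -m inch '[[-1,[0,0,0],1],[-1,[0,0,0],1],[-1,[0,0,0],1],[-1,[0,0,0],1],[-1,[0,0,0],1],[-1,[0,0,0],1],[-1,[0,0,0],1],[-1,[0,0,0],1]]' 60; python3 -c "
from h import *
go(.385,-.290,.30,-77.5)"
```

```text
time_s: 0.82
position: [0.211, 0.5079, 0.4044]
tool_rot: [[-0.0, -0.457, 0.889], [-0.001, 0.889, 0.457], [-1.0, -0.0, -0.001]]
ft_force: [-0.9, 0.2, -0.5]
grip_width: 0.0854
t 0.82 pos mm [211.  507.9 404.4] phi 27.2 tilt [-1.    -0.    -0.001] q [55. 22. 74.  0. 84. 28.] w mm 85.4 F [-0.9  0.2 -0.5]
yaw units (x5deg), tool sign: 20.94 (alt -51.06)
after turn: units [x 3.48, y -0.09, z 27.22]
now: units [x 3.49, y -26.31, z -6.99]
```

```bash
python3 -m inch '[[-1,[0,0,0],1],[-1,[0,0,0],1],[-1,[0,0,0],1],[-1,[0,0,0],1],[-1,[0,0,0],1],[-1,[0,0,0],1],[-1,[0,0,0],1],[-1,[0,0,0],1]]'>/dev/null
python3 -m inch '[[-1,[0,0,0],1],[-1,[0,0,0],1],[-1,[0,0,0],1],[-1,[0,0,0],1],[-1,[0,0,0],1],[-1,[0,0,0],1],[-1,[0,0,0],1],[-1,[0,0,0],1]]'>/dev/null
python3 -m inch '[[-1,[0,0,0],1],[-1,[0,0,0],1],[-1,[0,0,0],1],[-1,[0,0,0],1],[-1,[0,0,0],0.94],[-1,[0,1,0],0],[-1,[0,1,0],0],[-1,[0,0,1],0]]'>/dev/null
python3 -m inch '[[-1,[0,0,1],0],[-1,[0,0,1],0],[-1,[0,0,1],0],[-1,[0,0,1],0],[-1,[0,0,1],0],[-1,[0,0,1],0],[-1,[0,0,1],0],[-1,[0,0,1],0]]'>/dev/null
python3 -m inch '[[-1,[0,0,1],0],[-1,[0,0,1],0],[-1,[0,0,1],0],[-1,[0,0,1],0],[-1,[0,0,1],0],[-1,[0,0,1],0],[-1,[0,0,1],0],[-1,[0,0,1],0]]'>/dev/null
python3 -m inch '[[-1,[0,0,1],0],[-1,[0,0,1],0],[-1,[0,0,1],0],[-1,[0,0,1],0],[-1,[0,0,1],0],[-1,[0,0,1],0],[-1,[0,0,1],0],[-1,[0,0,1],0]]'
python3 - <<'E'
from h import *
from fit import fit
go(.3854,-.2898,.30,-77.5)
ims={n:optics.get_image(n)[:,:,::-1].copy() for n in('top','wrist')}
for n in ims: cv2.imwrite(f'pics/d_{n}.png',ims[n])
E
```

```text
time_s: 4.82
position: [0.4349, -0.212, 0.4046]
tool_rot: [[-0.0, 0.975, 0.22], [0.0, 0.22, -0.975], [-1.0, -0.0, -0.0]]
ft_force: [0.1, 0.2, 0.1]
grip_width: 0.0854
t 4.82 pos mm [ 434.9 -212.   404.6] phi -77.3 tilt [-1. -0. -0.] q [-40.  15.  84.   0.  80.  37.] w mm 85.4 F [0.1 0.2 0.1]
yaw units (x5deg), tool sign: 0.04 (alt -71.96)
after turn: units [x 3.49, y -2.17, z 2.18]
now: units [x 3.48, y -2.18, z 2.17]
```

View pics/d_wrist.png

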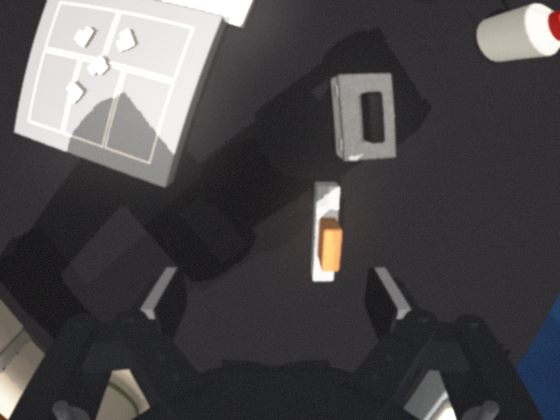

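```bash
python3 - <<'E'
from h import *
p=unproj('wrist',[[316,183],[340,182],[313,280],[334,280]],.025)
print(p[:,:2], p.mean(0)); d=p[:2].mean(0)-p[2:].mean(0); print(np.degrees(np.arctan2(d[1],d[0])),np.linalg.norm(d))
p=unproj('wrist',[[326,220],[341,222],[321,268],[339,270]],.067);print(p.mean(0))
go(.3854,-.2898,.203,-77.5)
E
python3 -m inch '[[-1,[0,-0.7,0.7],0],[-1,[0,-0.7,0.7],0],[-1,[0,-0.78,0.77],0],[-1,[0.8,0,0],0],[-1,[0.7,0,0],0],[-1,[0,0,0],0],[-1,[0,0,0],0],[-1,[0,0,0],0]]'
python3 - <<'E'
from h import *
cv2.imwrite('pics/e_wrist.png',optics.get_image('wrist')[:,:,::-1]);go(.3854,-.2898,.203,-77.5)
E
```

```text
[[ 0.44307863 -0.2594589 ]
 [ 0.45030859 -0.28550737]
 [ 0.32440614 -0.28756234]
 [ 0.32952224 -0.31350532]] [ 0.3868289  -0.28650848  0.025     ]
13.185673037450586 0.1229714434213971
[ 0.39050431 -0.28540619  0.067     ]
t 4.92 pos mm [ 435.4 -213.7  404. ] phi -77.5 tilt [-1. -0.  0.] q [-40.  15.  84.  -0.  80.  37.] w mm 85.6 F [1.1 1.1 0.3]
yaw units (x5deg), tool sign: 0.01 (alt -71.99)
after turn: units [x 6.70, y -2.18, z 2.11]
now: units [x 6.70, y -2.18, z 2.11]
time_s: 5.58
position: [0.3858, -0.288, 0.3608]
tool_rot: [[0.001, 0.975, 0.221], [-0.001, 0.221, -0.975], [-1.0, 0.001, 0.001]]
ft_force: [-0.3, 0.4, 0.3]
grip_width: 0.0851
t 5.63 pos mm [ 385.8 -288.   361. ] phi -77.2 tilt [-1.     0.001  0.002] q [-51.  17.  89.  -0.  73.  26.] w mm 85.5 F [-0.2 -1.1  0.1]
yaw units (x5deg), tool sign: 0.06 (alt -71.94)
after turn: units [x 5.27, y -0.03, z 0.06]
now: units [x 5.27, y -0.03, z 0.04]
```

View pics/e_wrist.png

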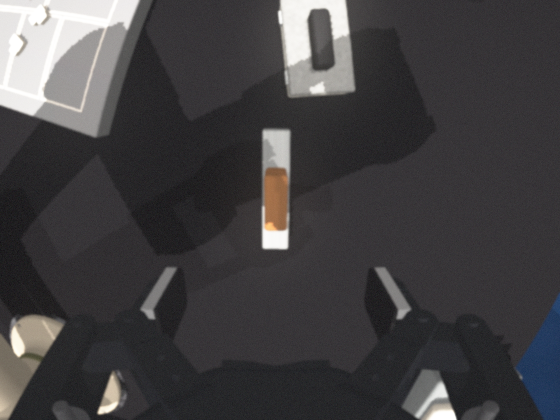

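```bash
python3 -m inch '[[-1,[1,0,0],0],[-1,[1,0,0],0],[-1,[1,0,0],0],[-1,[1,0,0],0],[-1,[0.7,0,0],0],[-1,[0.57,0,0],0],[-1,[0,0,0],0],[0.4,[0,0,0],0]]' 60
python3 -m inch '[[1,[0,0,0],0],[1,[0,0,0],0],[1,[0,0,0],0],[1,[0,0,0],0],[1,[0,0,0],0],[1,[0,0,0],0],[1,[0,0,0],0],[1,[0,0,0],0]]' 60
```

```text
time_s: 6.3
position: [0.3859, -0.2885, 0.2022]
tool_rot: [[0.0, 0.975, 0.221], [-0.0, 0.221, -0.975], [-1.0, 0.0, 0.0]]
ft_force: [-0.2, -0.8, 1.3]
grip_width: 0.0756
time_s: 6.97
position: [0.3856, -0.2884, 0.2024]
tool_rot: [[0.001, 0.975, 0.22], [-0.001, 0.22, -0.975], [-1.0, 0.001, 0.001]]
ft_force: [-0.0, -0.9, 5.1]
grip_width: 0.0191
```

```bash
python3 -m inch '[[1,[-0.5,0,0],0],[1,[-1,0,0],0],[1,[-1,0,0],0],[1,[-1,0,0],0],[1,[-0.5,0,0],-1],[1,[0,0,0],-1],[1,[0,0,0],-1],[1,[0,0,0],-1]]'
python3 -m inch '[[1,[0,0,0],-1],[1,[0,0,0],-1],[1,[0,0,0],-1],[1,[0,0,0],-1],[1,[0,0,0],-1],[1,[0,0,0],-1],[1,[0,0,0],-1],[1,[0,0,0],-1]]'
python3 -c "
from h import *
go(.4454,.0214,.30,-7.85)"
```

```text
time_s: 7.63
position: [0.3853, -0.2881, 0.322]
tool_rot: [[0.0, 0.839, 0.544], [-0.0, 0.544, -0.839], [-1.0, 0.0, 0.0]]
ft_force: [0.7, 0.2, -2.4]
grip_width: 0.019
time_s: 8.3
position: [0.3853, -0.2882, 0.3216]
tool_rot: [[-0.0, 0.293, 0.956], [0.001, 0.956, -0.293], [-1.0, 0.0, -0.001]]
ft_force: [0.6, 0.0, -3.1]
grip_width: 0.0196
t 8.30 pos mm [ 385.3 -288.2  321.6] phi -17.0 tilt [-1.     0.    -0.001] q [-51.  20.  93.   0.  67. -34.] w mm 19.6 F [ 0.6  0.  -3.1]
yaw units (x5deg), tool sign: -1.83 (alt 70.17)
after turn: units [x 0.72, y 10.50, z 0.58]
now: units [x 0.72, y 10.45, z -1.10]
```

```bash
python3 -m inch '[[1,[0,0,0],-0.92],[1,[0,0,0],-0.91],[1,[0,0.9,0],0],[1,[0,0.9,0],0],[1,[0,0.9,0],0],[1,[0,0.9,0],0],[1,[0,0.9,0],0],[1,[0,0.9,0],0]]'
python3 -m inch '[[1,[0,0.9,0.1],0],[1,[0,0.9,0.1],0],[1,[0,0.9,0.1],0],[1,[0,0.9,0.1],0],[1,[0,0.9,0.1],0],[1,[0,0.6,0.08],0],[1,[0,0,0],0],[1,[0,0,0],0]]'
python3 - <<'E'
from h import *
go(.4454,.0214,.233,-7.85)
cv2.imwrite('pics/f_wrist.png',optics.get_image('wrist')[:,:,::-1])
cv2.imwrite('pics/f_scene.png',optics.get_image('scene')[:,:,::-1])
E
```

```text
time_s: 8.97
position: [0.4081, -0.1266, 0.3217]
tool_rot: [[-0.0, 0.141, 0.99], [0.0, 0.99, -0.141], [-1.0, 0.0, -0.0]]
ft_force: [0.1, -0.6, -1.5]
grip_width: 0.0193
time_s: 9.63
position: [0.447, 0.0217, 0.3216]
tool_rot: [[-0.0, 0.139, 0.99], [-0.0, 0.99, -0.139], [-1.0, -0.0, -0.0]]
ft_force: [-0.1, -0.9, -2.8]
grip_width: 0.0194
t 9.63 pos mm [447.   21.7 321.6] phi -8.0 tilt [-1. -0. -0.] q [-12.  17.  98.  -0.  66.  -4.] w mm 19.4 F [-0.1 -0.9 -2.8]
yaw units (x5deg), tool sign: -0.03 (alt 71.97)
after turn: units [x 2.95, y -0.02, z -0.05]
now: units [x 2.95, y -0.02, z -0.05]
```

View pics/f_wrist.png

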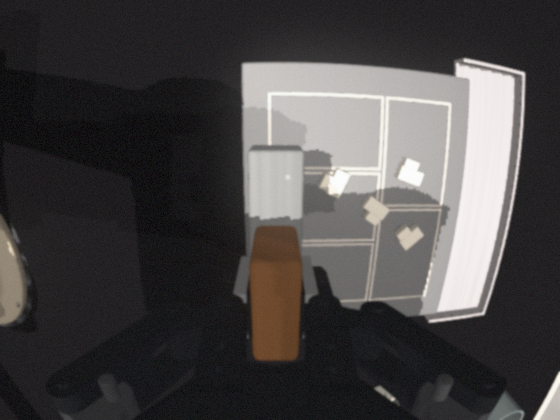

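View pics/f_scene.png

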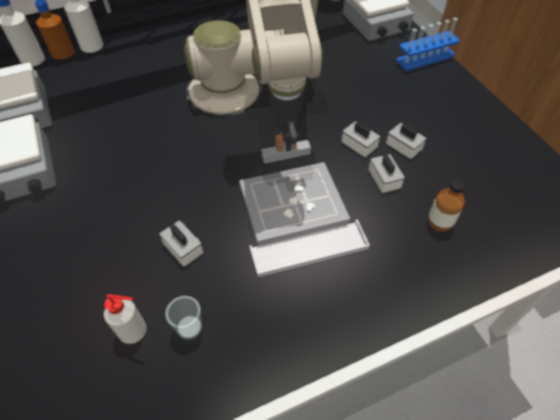

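```bash
python3 -m inch '[[1,[0.8,0,0],0],[1,[0.8,0,0],0],[1,[0.7,0,0],0],[1,[0.4,0,0],0],[1,[0.15,0,0],0],[1,[0.08,0,0],0],[1,[0,0,0],0],[1,[0,0,0],0]]'
```

```text
time_s: 10.4
position: [0.4473, 0.0207, 0.2344]
tool_rot: [[0.001, 0.142, 0.99], [-0.0, 0.99, -0.142], [-1.0, -0.0, 0.001]]
ft_force: [0.4, -0.3, -2.3]
grip_width: 0.0194
```

```bash
python3 -m inch '[[1,[0.04,0,0],0],[1,[0,0,0],0],[1,[0,0,0.1],0],[1,[0,0,0.2],0],[1,[0,0,0.2],0],[1,[0,0,0.2],0],[1,[0,0,0.2],0],[1,[0,0,0.2],0]]'
python3 -m inch '[[1,[0,0,0.2],0],[1,[0,0,0.2],0],[1,[0,0,0.2],0],[1,[0,0,0.2],0],[1,[0,0,0.2],0],[1,[0,0,0.2],0],[1,[0,0,0.1],0],[1,[0,0,0],0]]'
python3 - <<'E'
from h import *
go(.4454,.0214,.233,-7.85)
cv2.imwrite('pics/g_wrist.png',optics.get_image('wrist')[:,:,::-1])
E
```

```text
time_s: 11.07
position: [0.4806, 0.0163, 0.2325]
tool_rot: [[-0.0, 0.141, 0.99], [-0.0, 0.99, -0.141], [-1.0, -0.0, -0.0]]
ft_force: [-1.2, -0.9, -1.5]
grip_width: 0.0191
time_s: 11.73
position: [0.5191, 0.0107, 0.2325]
tool_rot: [[0.001, 0.141, 0.99], [-0.0, 0.99, -0.141], [-1.0, -0.0, 0.001]]
ft_force: [-0.1, 0.3, -1.5]
grip_width: 0.0193
t 11.73 pos mm [519.1  10.7 232.5] phi -8.1 tilt [-1.    -0.     0.001] q [-12.  30.  93.   0.  57.  -4.] w mm 19.3 F [-0.1  0.3 -1.5]
yaw units (x5deg), tool sign: -0.05 (alt 71.95)
after turn: units [x -0.02, y 0.02, z -2.48]
now: units [x -0.02, y 0.01, z -2.48]
```

View pics/g_wrist.png

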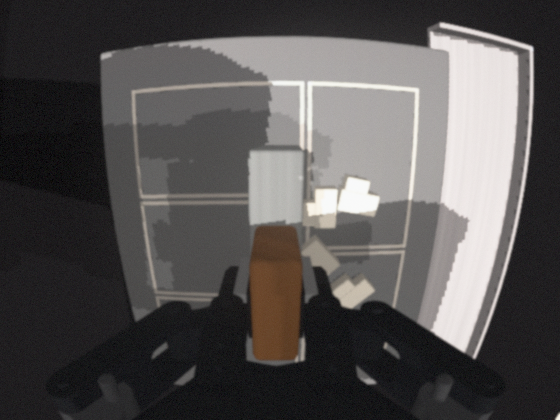

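```bash
python3 -m inch '[[1,[0,0,0.1],0],[1,[0,0,0.2],0],[1,[0,0,0.2],0],[1,[0,0,0.2],0],[1,[0,0,0.2],0],[1,[0,0,0.2],0],[1,[0,0,0.2],0],[1,[0,0,0.2],0]]'
python3 -m inch '[[1,[0,0,0.2],0],[1,[0,0,0.2],0],[1,[0,0,0.2],0],[1,[0,0,0.2],0],[1,[0,0,0.2],0],[1,[0,0,0.2],0],[1,[0,0,0.2],0],[1,[0,0,0],0]]'
python3 - <<'E'
from h import *
go(.4454,.0214,.233,-7.85)
cv2.imwrite('pics/h_wrist.png',optics.get_image('wrist')[:,:,::-1])
E
```

```text
time_s: 12.45
position: [0.5636, 0.0044, 0.2325]
tool_rot: [[-0.0, 0.141, 0.99], [0.0, 0.99, -0.141], [-1.0, 0.0, -0.0]]
ft_force: [-1.2, -0.2, -0.7]
grip_width: 0.0194
time_s: 13.12
position: [0.6056, -0.0017, 0.2325]
tool_rot: [[0.001, 0.141, 0.99], [-0.0, 0.99, -0.141], [-1.0, -0.0, 0.001]]
ft_force: [0.7, -0.5, -0.5]
grip_width: 0.0194
t 13.12 pos mm [605.6  -1.7 232.5] phi -8.1 tilt [-1.    -0.     0.001] q [-11.  37.  79.   0.  64.  -3.] w mm 19.4 F [ 0.7 -0.5 -0.5]
yaw units (x5deg), tool sign: -0.05 (alt 71.95)
after turn: units [x -0.02, y 0.03, z -5.40]
now: units [x -0.02, y 0.01, z -5.40]
```

View pics/h_wrist.png

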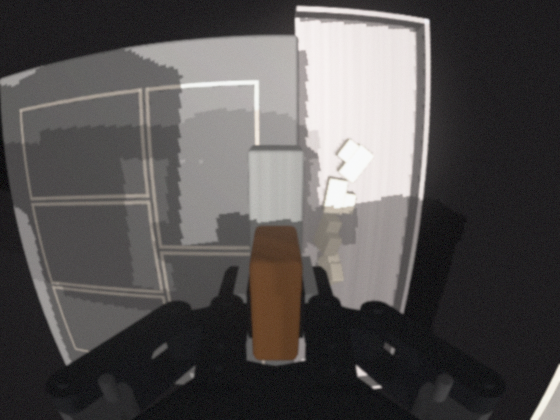

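```bash
python3 -m inch '[[1,[0,0,0.2],0],[1,[0,0,0.2],0],[1,[0,0,0.1],0],[1,[0,0,0],0],[1,[0,0,0],0],[1,[-1,0,0],0],[1,[-1,0,-0.5],0],[1,[-1,0,-0.8],0]]'
python3 -m inch '[[1,[0,0,-1],0],[1,[0,0,-1],0],[1,[0,0,-1],0],[1,[0,0,-1],0],[1,[0,0,0],0],[1,[0,0,0],0],[1,[0,0,0],0],[1,[0,0,0],0]]'
python3 - <<'E'
from h import *
go(.3854,-.25,.33,-7.85)
cv2.imwrite('pics/i_wrist.png',optics.get_image('wrist')[:,:,::-1])
im=optics.get_image('scene')[:,:,::-1];cv2.imwrite('pics/i_scene.png',cv2.resize(im[110:290,140:440],None,fx=2.6,fy=2.6,interpolation=cv2.INTER_CUBIC))
E
```

```text
time_s: 13.83
position: [0.5811, 0.0017, 0.3229]
tool_rot: [[-0.0, 0.141, 0.99], [-0.0, 0.99, -0.141], [-1.0, -0.0, -0.0]]
ft_force: [0.6, -0.2, -1.0]
grip_width: 0.0192
time_s: 14.5
position: [0.4628, 0.0187, 0.3226]
tool_rot: [[0.001, 0.141, 0.99], [-0.0, 0.99, -0.141], [-1.0, -0.0, 0.001]]
ft_force: [0.1, -0.2, -2.0]
grip_width: 0.0192
t 14.50 pos mm [462.8  18.7 322.6] phi -8.1 tilt [-1.    -0.     0.001] q [-12.  18.  95.  -0.  67.  -4.] w mm 19.2 F [ 0.1 -0.2 -2. ]
yaw units (x5deg), tool sign: -0.05 (alt 71.95)
after turn: units [x -0.25, y -9.23, z -1.33]
now: units [x -0.25, y -9.23, z -1.29]
```

View pics/i_wrist.png

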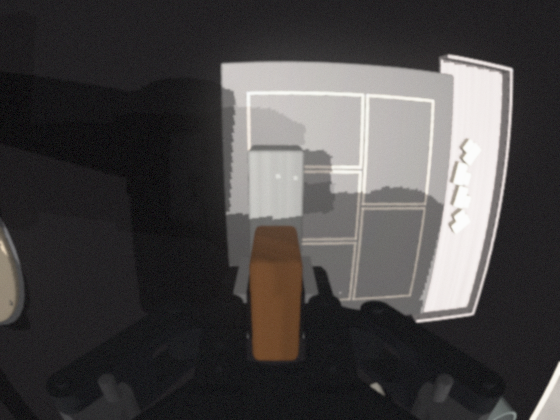

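View pics/i_scene.png

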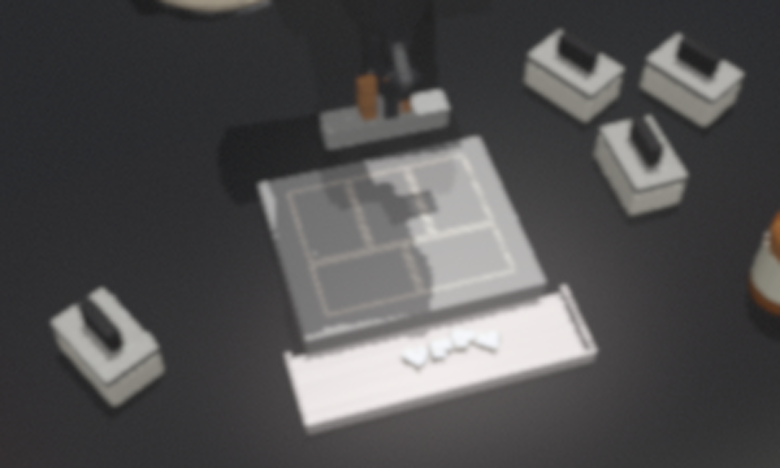

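```bash
python3 -m inch '[[1,[0,-0.9,-0.2],0],[1,[0,-0.9,-0.2],0],[1,[0,-0.9,-0.2],0],[1,[0,-0.9,-0.2],0],[1,[0,-0.9,-0.2],0],[1,[0,-0.9,-0.2],0],[1,[0,-0.9,-0.2],0],[1,[0,-0.9,-0.2],0]]'
python3 -m inch '[[1,[0.5,-0.9,-0.2],0],[1,[0.5,-0.5,-0.2],0],[1,[0.9,0,0],0],[1,[0.9,0,0],0],[1,[0.5,0,0],0],[1,[0.4,0,0],0],[1,[0,0,0],0],[1,[0,0,0],0]]'
python3 -c "
from h import *
go(.36,-.24,.2026,-7.85)"
```

```text
time_s: 15.27
position: [0.3837, -0.1897, 0.3225]
tool_rot: [[0.0, 0.141, 0.99], [-0.0, 0.99, -0.141], [-1.0, -0.0, 0.0]]
ft_force: [0.4, 0.2, -1.2]
grip_width: 0.0194
time_s: 15.93
position: [0.3665, -0.2284, 0.2113]
tool_rot: [[-0.001, 0.141, 0.99], [0.001, 0.99, -0.141], [-1.0, 0.001, -0.001]]
ft_force: [-0.1, -0.5, -2.3]
grip_width: 0.0197
t 15.93 pos mm [ 366.5 -228.4  211.3] phi -8.1 tilt [-1.     0.001 -0.001] q [-48.  26. 108.  -0.  46. -40.] w mm 19.7 F [-0.1 -0.5 -2.3]
yaw units (x5deg), tool sign: -0.05 (alt 71.95)
after turn: units [x 0.29, y -0.41, z -0.16]
now: units [x 0.29, y -0.41, z -0.16]
```

```bash
python3 -m inch '[[1,[0.15,0,0],0],[1,[0.08,0,0],0],[1,[0.05,0,0],0],[1,[0,0,0],0],[0.3,[0,0,0],0],[-0.5,[0,0,0],0],[-1,[0,0,0],0],[-1,[0,0,0],0]]'
python3 -m inch '[[-1,[0,0,0],0],[-1,[0,0,0],0],[-1,[0,0,0],0],[-1,[-0.5,0,0],0],[-1,[-1,0,0],0],[-1,[-1,0,0],0],[-1,[-1,0,0],0],[-1,[-1,0,0],0]]'
python3 - <<'E'
from h import *
cv2.imwrite('pics/j_wrist.png',optics.get_image('wrist')[:,:,::-1])
cv2.imwrite('pics/j_top.png',optics.get_image('top')[:,:,::-1])
E
```

```text
time_s: 16.6
position: [0.3662, -0.2281, 0.2033]
tool_rot: [[0.0, 0.141, 0.99], [-0.0, 0.99, -0.141], [-1.0, -0.0, 0.0]]
ft_force: [-0.3, -0.9, 0.3]
grip_width: 0.0654
time_s: 17.27
position: [0.3659, -0.2277, 0.3396]
tool_rot: [[-0.0, 0.141, 0.99], [0.0, 0.99, -0.141], [-1.0, 0.0, -0.0]]
ft_force: [0.2, 0.4, -0.6]
grip_width: 0.0852
```

View pics/j_wrist.png

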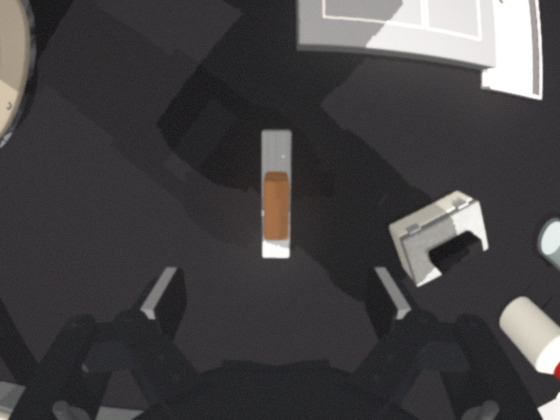

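View pics/j_top.png

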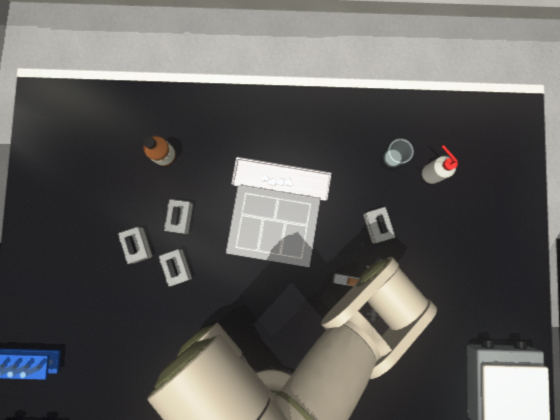

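```bash
cat > see.py <<'E'
from fit import *
import sys
def cases(tag,P):
    im=optics.get_image('top')[:,:,::-1].copy(); cv2.imwrite(f'pics/{tag}_top.png',im)
    return [fit('case',(x,y,np.radians(a)),{'top':im},z=z,cams=('top',)) for x,y,a,z in P]
SL=(.5194,.0092,np.radians(-7.85))
def spot(x,y):
    R,t=pose(*SL); return (R@[x,y,0]+t)[:2]
E
python3 - <<'E'
from see import *
cases('k',[(.529,-.294,18,0)])
print([np.round(spot(*s)*1e3,1) for s in((-.032,-.064),(-.032,0),(-.032,.064),(.048,-.048),(.048,.048))])
go(.529,-.294,.30,-72)
E
```

```text
case xy mm [ 530.4 -294.1] deg 18.15 1-iou 0.032
[array([479. , -49.8]), array([487.7,  13.6]), array([496.4,  77. ]), array([560.4, -44.9]), array([573.5,  50.2])]
t 17.42 pos mm [ 366.2 -228.   339.6] phi -8.1 tilt [-1.    -0.003  0.003] q [-48.  14.  98.  -0.  68. -40.] w mm 85.3 F [ 0.3 -0.1 -0.9]
yaw units (x5deg), tool sign: 12.78 (alt -59.22)
after turn: units [x 1.32, y 4.48, z 3.77]
now: units [x 1.34, y -1.41, z 5.68]
```

```bash
python3 -m inch '[[-1,[0,0,0],1],[-1,[0,0,0],1],[-1,[0,0,0],1],[-1,[0,0,0],1],[-1,[0,0,0],1],[-1,[0,0,0],1],[-1,[0,0,0],1],[-1,[0,0,0],1]]' 30 >/dev/null
python3 -m inch '[[-1,[0,0,0],1],[-1,[0,0,0],1],[-1,[0,0,0],1],[-1,[0,0,0],1],[-1,[0,0,0],0.78],[-1,[0,0.6,0.5],0],[-1,[0,0.6,0.5],0],[-1,[0,0.6,0.5],0]]' >/dev/null
python3 -m inch '[[-1,[0,0.6,0.5],0],[-1,[0,0.7,0.6],0],[-1,[0,0.7,0.6],0],[-1,[0,0.68,0.57],0],[-1,[0.5,0,0],0],[-1,[0.4,0,0],0],[-1,[0,0,0],0],[-1,[0,0,0],0]]'
python3 - <<'E'
from h import *
go(.5304,-.2941,.22,-72)
cv2.imwrite('pics/l_wrist.png',optics.get_image('wrist')[:,:,::-1])
E
```

```text
time_s: 19.42
position: [0.5289, -0.294, 0.3095]
tool_rot: [[-0.003, 0.951, 0.309], [0.002, 0.309, -0.951], [-1.0, -0.002, -0.003]]
ft_force: [0.5, 0.7, -0.1]
grip_width: 0.0852
t 19.42 pos mm [ 528.9 -294.   309.5] phi -72.0 tilt [-1.    -0.002 -0.003] q [-40.  32.  74.  -0.  75.  32.] w mm 85.2 F [ 0.5  0.7 -0.1]
yaw units (x5deg), tool sign: -0.00 (alt 72.00)
after turn: units [x 2.98, y 0.05, z 0.02]
now: units [x 2.98, y 0.05, z 0.03]
```

View pics/l_wrist.png

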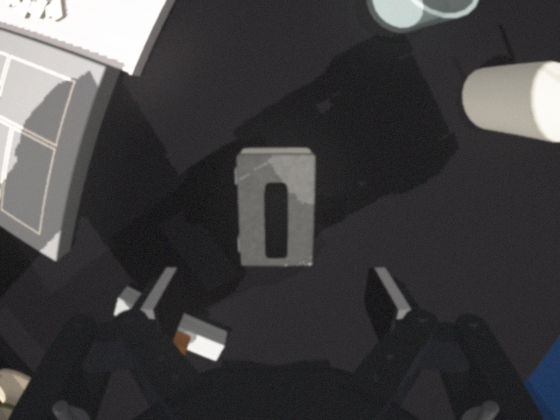

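```bash
python3 - <<'E'
from h import *
p=unproj('wrist',[[238,154],[315,153],[240,265],[313,265]],.045); print(p.mean(0))
p=unproj('wrist',[[265,182],[288,182],[265,258],[287,258]],.06); print(p.mean(0))
E
python3 -m inch '[[-1,[0.8,0.05,0],0],[-1,[0.8,0,0.02],0],[-1,[0.6,0,0],0],[-1,[0.4,0,0],0],[-1,[0.2,0,0],0],[-1,[0.15,0,0],0],[-1,[0,0,0],0],[-0.2,[0,0,0],0]]' 30
python3 -m inch '[[0.3,[0,0,0],0],[1,[0,0,0],0],[1,[0,0,0],0],[1,[0,0,0],0],[1,[0,0,0],0],[1,[0,0,0],0],[1,[0,0,0],0],[1,[0,0,0],0]]' 30
```

```text
[ 0.52979558 -0.2956777   0.045     ]
[ 0.52774939 -0.29609648  0.06      ]
time_s: 20.13
position: [0.5307, -0.2943, 0.2235]
tool_rot: [[0.001, 0.951, 0.309], [-0.001, 0.309, -0.951], [-1.0, 0.001, 0.001]]
ft_force: [0.0, 0.2, -0.6]
grip_width: 0.0754
time_s: 20.8
position: [0.5305, -0.2941, 0.2227]
tool_rot: [[-0.0, 0.951, 0.309], [0.0, 0.309, -0.951], [-1.0, -0.0, -0.0]]
ft_force: [0.2, 1.0, 2.9]
grip_width: 0.0154
```

```bash
python3 -m inch '[[1,[-0.3,0,0],0],[1,[-0.7,0,0],0],[1,[-1,0,0],0],[1,[-1,0,0],1],[1,[0,0,0],1],[1,[0,0,0],1],[1,[0,0,0],1],[1,[0,0,0],1]]'
python3 -c "
from see import *
go(*spot(-.032,-.064),.30,-97.85)"
```

```text
time_s: 21.47
position: [0.5304, -0.2941, 0.3131]
tool_rot: [[0.0, 0.992, -0.126], [-0.0, -0.126, -0.992], [-1.0, 0.0, 0.0]]
ft_force: [0.3, 0.5, -2.0]
grip_width: 0.0152
t 21.47 pos mm [ 530.4 -294.1  313.1] phi -97.3 tilt [-1.  0.  0.] q [-40.  32.  73.  -0.  75.  57.] w mm 15.2 F [ 0.3  0.5 -2. ]
yaw units (x5deg), tool sign: 0.12 (alt -71.88)
after turn: units [x 0.44, y -2.81, z -7.83]
now: units [x 0.44, y -2.73, z -7.86]
```

```bash
python3 -m inch '[[1,[0,0,0],0.12],[1,[0,-0.3,-0.9],0],[1,[0,-0.3,-0.9],0],[1,[0,-0.3,-0.9],0],[1,[0,-0.3,-0.9],0],[1,[0,-0.3,-0.9],0],[1,[0,-0.3,-0.9],0],[1,[0,-0.3,-0.9],0]]'
python3 -m inch '[[1,[0,-0.3,-0.8],0],[1,[0,-0.3,-0.7],0],[1,[0.5,-0.1,-0.03],0],[1,[0,0,0],0],[1,[0,0,0],0],[1,[0,0,0],0],[1,[0,0,0],0],[1,[0,0,0],0]]'
python3 - <<'E'
from see import *
x,y=spot(-.032,-.064)
go(x,y,.2542,-97.85)
im=optics.get_image('wrist')[:,:,::-1].copy();cv2.imwrite('pics/m_wrist.png',im)
E
```

```text
time_s: 22.13
position: [0.4927, -0.0973, 0.3129]
tool_rot: [[0.0, 0.991, -0.13], [-0.0, -0.13, -0.991], [-1.0, 0.0, 0.0]]
ft_force: [-0.2, 0.3, -2.5]
grip_width: 0.0156
time_s: 22.8
position: [0.4787, -0.0508, 0.298]
tool_rot: [[0.001, 0.991, -0.133], [-0.0, -0.133, -0.991], [-1.0, 0.001, 0.0]]
ft_force: [0.3, 0.3, -1.6]
grip_width: 0.0154
t 22.80 pos mm [478.7 -50.8 298. ] phi -97.6 tilt [-1.     0.001  0.   ] q [-20.  22.  95.  -0.  64.  77.] w mm 15.4 F [ 0.3  0.3 -1.6]
yaw units (x5deg), tool sign: 0.04 (alt -71.96)
after turn: units [x 1.46, y 0.00, z -0.03]
now: units [x 1.46, y 0.00, z -0.03]
```

View pics/m_wrist.png

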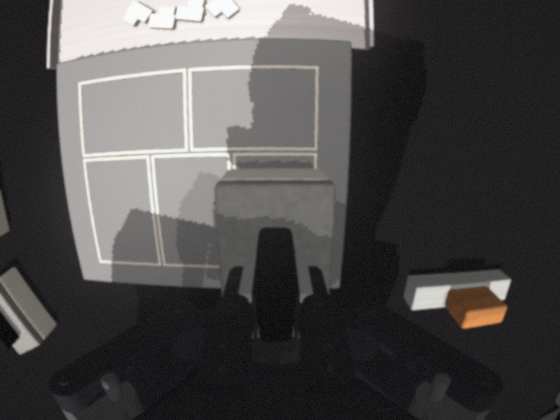

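```bash
python3 -m inch '[[1,[0.5,0,-0.02],0],[1,[0.4,0,0],0],[1,[0.3,0,0],0],[1,[0.2,0,0],0],[1,[0.1,0,0],0],[1,[0,0,0],0],[1,[0,0,0],0],[1,[0,0,0],0]]'
```

```text
time_s: 23.52
position: [0.4786, -0.0497, 0.2529]
tool_rot: [[0.001, 0.991, -0.133], [-0.0, -0.133, -0.991], [-1.0, 0.001, 0.0]]
ft_force: [-0.0, -1.0, -2.6]
grip_width: 0.0155
```

```bash
python3 -m inch '[[0.6,[0,0,0],0],[0.4,[0,0,0],0],[0.2,[0,0,0],0],[0,[0,0,0],0],[0,[0,0,0],0],[0,[0,0,0],0],[0,[-0.5,0,0],0],[0,[-1,0,0],0]]'
python3 -m inch '[[-1,[-1,0,0],0],[-1,[-1,0,0],0],[-1,[0,-0.8,0],0],[-1,[0,-0.8,0],0],[-1,[0,-0.8,0],0],[-1,[0,-0.8,0],0],[-1,[0,-0.8,0],0],[-1,[0,0,0],0]]'
python3 - <<'E'
from see import *
c=cases('n',[(.479,-.050,-7.85,.03),(.536,.2825,-5,0),(.4516,.4015,20.4,0),(.392,.284,22,0)])
R,t=pose(*SL); print('D in slab',R.T@(np.r_[c[0][:2],0]-t), 'scr')
cv2.imwrite('pics/n_wrist.png',optics.get_image('wrist')[:,:,::-1])
go(c[1][0],c[1][1],.30,np.degrees(c[1][2])-90)
E
```

```text
time_s: 24.18
position: [0.478, -0.0496, 0.2958]
tool_rot: [[-0.006, 0.991, -0.133], [0.002, -0.133, -0.991], [-1.0, -0.006, -0.001]]
ft_force: [0.5, -0.4, 0.1]
grip_width: 0.0426
time_s: 24.85
position: [0.3564, -0.0327, 0.3575]
tool_rot: [[-0.002, 0.991, -0.132], [0.001, -0.132, -0.991], [-1.0, -0.002, -0.0]]
ft_force: [0.6, 0.2, 0.6]
grip_width: 0.0857
case xy mm [506.6 -75.7] deg -4.83 1-iou 0.695
case xy mm [536.3 282.2] deg -5.23 1-iou 0.054
case xy mm [446.4 391.7] deg 26.73 1-iou 0.421
case xy mm [407.1 322.7] deg 20.9 1-iou 0.101
D in slab [-0.00112464 -0.08588441  0.        ] scr
t 24.95 pos mm [359.3 -33.7 358. ] phi -97.6 tilt [-1.     0.001  0.   ] q [-24.   5. 106.   0.  69.  73.] w mm 85.2 F [ 0.5  0.1 -0.8]
yaw units (x5deg), tool sign: -0.48 (alt 71.52)
after turn: units [x 1.93, y 4.91, z -11.03]
now: units [x 1.93, y 4.44, z -11.22]
```

View pics/n_wrist.png

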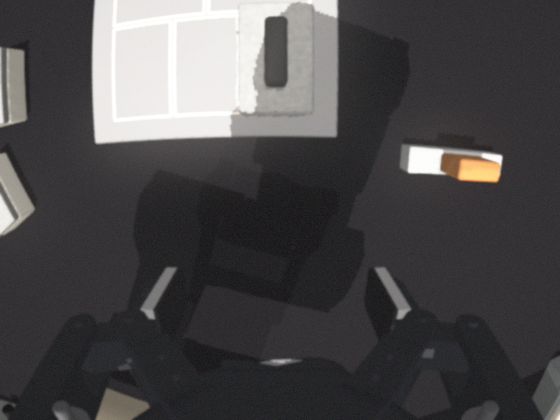

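View pics/n_top.png

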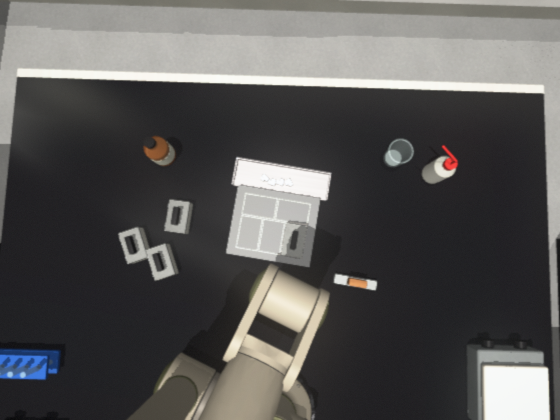

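```bash
python3 -m inch '[[-1,[0,0,0],-0.48],[-1,[0,0.4,-1],0],[-1,[0,0.4,-1],0],[-1,[0,0.4,-1],0],[-1,[0,0.4,-1],0],[-1,[0,0.4,-1],0],[-1,[0,0.4,-1],0],[-1,[0,0.4,-1],0]]' 30
python3 -m inch '[[-1,[0,0.5,-1],0],[-1,[0,0.5,-1],0],[-1,[0.5,0.5,-1],0],[-1,[0.5,0.5,-0.9],0],[-1,[0.6,0.1,-0.1],0],[-1,[0,0,0],0],[-1,[0,0,0],0],[-1,[0,0,0],0]]'
python3 - <<'E'
from see import *
go(.5363,.2822,.22,-95.2)
cv2.imwrite('pics/o_wrist.png',optics.get_image('wrist')[:,:,::-1])
c=cases('o',[(.479,-.050,-7.85,.03),(.536,.2825,-5,0)])
R,t=pose(*SL); print('D in slab',R.T@(np.r_[c[0][:2],0]-t))
E
```

```text
time_s: 25.62
position: [0.4637, 0.1698, 0.3573]
tool_rot: [[0.0, 0.996, -0.09], [0.0, -0.09, -0.996], [-1.0, 0.0, -0.0]]
ft_force: [0.6, -0.4, -0.1]
grip_width: 0.0856
time_s: 26.28
position: [0.5361, 0.2812, 0.3104]
tool_rot: [[0.001, 0.996, -0.091], [0.0, -0.091, -0.996], [-1.0, 0.001, -0.0]]
ft_force: [0.4, -0.5, 0.9]
grip_width: 0.0855
t 26.28 pos mm [536.1 281.2 310.4] phi -95.2 tilt [-1.     0.001 -0.   ] q [ 16.  32.  74.  -0.  75. 112.] w mm 85.5 F [ 0.4 -0.5  0.9]
yaw units (x5deg), tool sign: -0.01 (alt 71.99)
after turn: units [x 3.01, y 0.00, z -0.03]
now: units [x 3.01, y -0.00, z -0.03]
case xy mm [499.8 -76. ] deg -3.95 1-iou 0.698
case xy mm [520.7 315. ] deg 7.64 1-iou 0.47
D in slab [-0.00782073 -0.08704709  0.        ]
```

View pics/o_wrist.png

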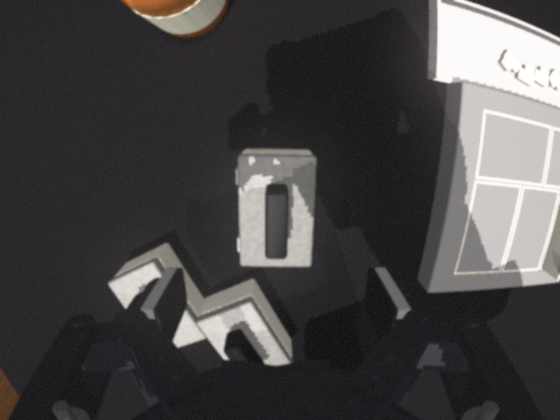

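View pics/o_top.png

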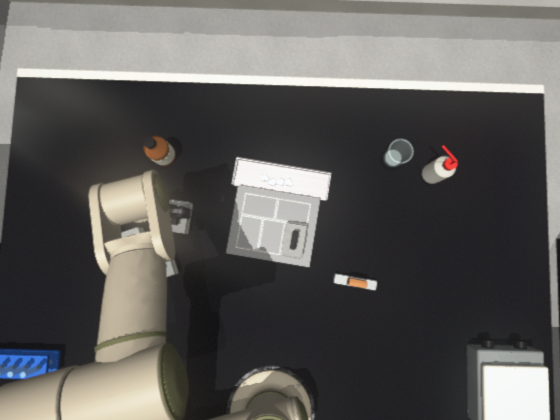

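```bash
python3 -m inch '[[-1,[0.8,0,-0.03],0],[-1,[0.8,0,0],0],[-1,[0.6,0,0],0],[-1,[0.4,0,0],0],[-1,[0.2,0,0],0],[-1,[0.12,0,0],0],[-1,[0,0,0],0],[-0.2,[0,0,0],0]]' 30
python3 -m inch '[[0.3,[0,0,0],0],[1,[0,0,0],0],[1,[0,0,0],0],[1,[0,0,0],0],[1,[0,0,0],0],[1,[0,0,0],0],[1,[0,0,0],0],[1,[0,0,0],0]]' 30
python3 -m inch '[[1,[-0.3,0,0],0],[1,[-0.7,0,0],0],[1,[-1,0,0],0],[1,[-1,0,0],-1],[1,[0,0,0],-1],[1,[0,0,0],-1],[1,[0,0,0],-1],[1,[0,0,0],-1]]'
python3 -m inch '[[1,[0,0,0],-1],[1,[0,0,0],-1],[1,[0,0,0],-1],[1,[0,0,0],-1],[1,[0,0,0],-1],[1,[0,0,0],-1],[1,[0,0,0],-1],[1,[0,0,0],-1]]'
python3 -c "
from see import *
go(*spot(.048,.048),.30,-7.85)"
```

```text
time_s: 27.05
position: [0.5362, 0.2824, 0.2231]
tool_rot: [[0.002, 0.996, -0.091], [0.001, -0.091, -0.996], [-1.0, 0.002, -0.001]]
ft_force: [0.4, -0.0, -0.4]
grip_width: 0.0754
time_s: 27.72
position: [0.536, 0.2824, 0.222]
tool_rot: [[-0.0, 0.996, -0.091], [-0.0, -0.091, -0.996], [-1.0, -0.0, 0.0]]
ft_force: [-0.5, -0.8, 0.0]
grip_width: 0.0158
time_s: 28.38
position: [0.5358, 0.2824, 0.3127]
tool_rot: [[0.0, 0.939, 0.343], [0.0, 0.343, -0.939], [-1.0, 0.0, -0.0]]
ft_force: [1.0, -0.5, -2.4]
grip_width: 0.0154
time_s: 29.05
position: [0.5359, 0.2824, 0.3125]
tool_rot: [[-0.0, 0.499, 0.866], [0.0, 0.866, -0.499], [-1.0, 0.0, -0.0]]
ft_force: [0.7, 0.2, -2.3]
grip_width: 0.0153
t 29.05 pos mm [535.9 282.4 312.5] phi -30.0 tilt [-1.  0. -0.] q [17. 32. 73.  0. 75. 47.] w mm 15.3 F [ 0.7  0.2 -2.3]
yaw units (x5deg), tool sign: -4.42 (alt 67.58)
after turn: units [x 0.42, y -7.50, z 2.30]
now: units [x 0.42, y -6.08, z 4.95]
```

```bash
python3 -m inch '[[1,[0,0,0],-1],[1,[0,0,0],-1],[1,[0,0,0],-1],[1,[0,0,0],-1],[1,[0,0,0],-0.42],[1,[0,-0.8,0.3],0],[1,[0,-0.8,0.3],0],[1,[0,-0.8,0.3],0]]'
python3 -m inch '[[1,[0,-0.8,0.3],0],[1,[0,-0.8,0.3],0],[1,[0,-0.8,0.3],0],[1,[0,-0.8,0.3],0],[1,[0,-0.8,0.2],0],[1,[0,-0.8,0],0],[1,[0,-0.3,0],0],[1,[0,0,0],0],[1,[0,0,0],0]]' || true
python3 -c "
from see import *
go(*spot(.048,.048),.252,-7.85)"
```

```text
time_s: 29.72
position: [0.5525, 0.2067, 0.3125]
tool_rot: [[0.0, 0.14, 0.99], [0.0, 0.99, -0.14], [-1.0, 0.0, 0.0]]
ft_force: [-0.2, 0.2, -2.8]
grip_width: 0.0152
t 29.72 pos mm [552.5 206.7 312.5] phi -8.0 tilt [-1.  0.  0.] q [ 9. 30. 76.  0. 74. 17.] w mm 15.2 F [-0.2  0.2 -2.8]
yaw units (x5deg), tool sign: -0.04 (alt 71.96)
after turn: units [x 2.02, y -5.07, z 1.41]
now: units [x 2.01, y -5.07, z 1.42]invalid input at $: expected 8 rows
```

```bash
python3 -m inch '[[1,[0,-0.8,0.2],0],[1,[0,-0.8,0.2],0],[1,[0,-0.8,0.2],0],[1,[0,-0.8,0.2],0],[1,[0,-0.8,0.2],0],[1,[0.3,-0.6,0.2],0],[1,[0.3,-0.2,0],0],[1,[0,0,0],0]]'
python3 - <<'E'
from see import *
go(*spot(.048,.048),.252,-7.85)
cv2.imwrite('pics/p_wrist.png',optics.get_image('wrist')[:,:,::-1])
E
```

```text
time_s: 30.38
position: [0.5676, 0.0586, 0.2926]
tool_rot: [[-0.003, 0.143, 0.99], [0.0, 0.99, -0.143], [-1.0, -0.0, -0.003]]
ft_force: [0.7, 0.8, -1.6]
grip_width: 0.0155
t 30.38 pos mm [567.6  58.6 292.6] phi -8.2 tilt [-1.    -0.    -0.003] q [-6. 30. 81. -0. 70.  2.] w mm 15.5 F [ 0.7  0.8 -1.6]
yaw units (x5deg), tool sign: -0.08 (alt 71.92)
after turn: units [x 1.35, y -0.25, z 0.23]
now: units [x 1.35, y -0.25, z 0.24]
```

View pics/p_wrist.png

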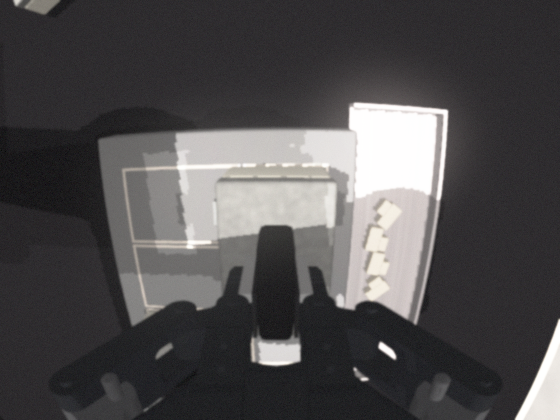

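```bash
python3 -m inch '[[1,[0,-0.22,0.22],-0.04],[1,[0,0,0],0],[1,[0.4,0,0],0],[1,[0.4,0,0],0],[1,[0.3,0,0],0],[1,[0.15,0,0],0],[1,[0,0,0],0],[1,[0,0,0],0]]'
python3 -c "
from see import *
go(*spot(.048,.048),.2522,-7.85)"
```

```text
time_s: 31.1
position: [0.5737, 0.0525, 0.2568]
tool_rot: [[0.0, 0.137, 0.991], [-0.0, 0.991, -0.137], [-1.0, -0.0, 0.0]]
ft_force: [0.1, -0.6, -3.2]
grip_width: 0.0155
t 31.10 pos mm [573.7  52.5 256.8] phi -7.9 tilt [-1. -0.  0.] q [-7. 33. 82. -0. 65.  1.] w mm 15.5 F [ 0.1 -0.6 -3.2]
yaw units (x5deg), tool sign: -0.01 (alt 71.99)
after turn: units [x 0.15, y -0.08, z 0.01]
now: units [x 0.15, y -0.08, z 0.01]
```

```bash
python3 -m inch '[[1,[0,-0.08,0],0],[1,[0.1,0,0],0],[1,[0.04,0,0],0],[1,[0,0,0],0],[1,[0,0,0],0],[0.6,[0,0,0],0],[0.4,[0,0,0],0],[0.2,[0,0,0],0]]'
python3 -m inch '[[0,[0,0,0],0],[0,[0,0,0],0],[0,[0,0,0],0],[0,[0,0,0],0],[0,[-0.5,0,0],0],[0,[-1,0,0],0],[-1,[-1,0,0],0],[-1,[-0.6,0,0],0]]'
python3 - <<'E'
from see import *
cv2.imwrite('pics/q_wrist.png',optics.get_image('wrist')[:,:,::-1])
im=optics.get_image('scene')[:,:,::-1];cv2.imwrite('pics/q_scene.png',cv2.resize(im[90:290,140:440],None,fx=2.6,fy=2.6,interpolation=cv2.INTER_CUBIC))
im=optics.get_image('top')[:,:,::-1];cv2.imwrite('pics/q_top.png',im)
c=fit('case',(.406,.323,np.radians(21)),{'top':im.copy()},cams=('top',))
go(.407,.323,.31,21-90)
E
```

```text
time_s: 31.77
position: [0.5733, 0.0498, 0.2526]
tool_rot: [[0.001, 0.138, 0.99], [-0.0, 0.99, -0.138], [-1.0, -0.0, 0.001]]
ft_force: [-0.6, 0.3, -0.1]
grip_width: 0.0344
time_s: 32.43
position: [0.5733, 0.0499, 0.3483]
tool_rot: [[0.003, 0.138, 0.99], [-0.0, 0.99, -0.138], [-1.0, 0.0, 0.003]]
ft_force: [0.0, 0.9, 0.5]
grip_width: 0.0654
case xy mm [410.  328.1] deg 24.22 1-iou 0.442
t 32.58 pos mm [573.1  49.9 346.4] phi -7.9 tilt [-1.     0.     0.003] q [-7. 27. 76. -0. 77.  1.] w mm 84.7 F [-0.4 -0.5 -1.2]
yaw units (x5deg), tool sign: 12.22 (alt -59.78)
after turn: units [x 1.21, y -1.91, z -10.48]
now: units [x 1.20, y 8.26, z -6.74]
```

View pics/q_wrist.png

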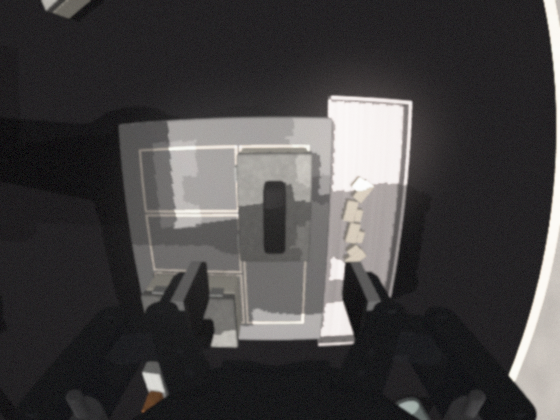

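View pics/q_scene.png

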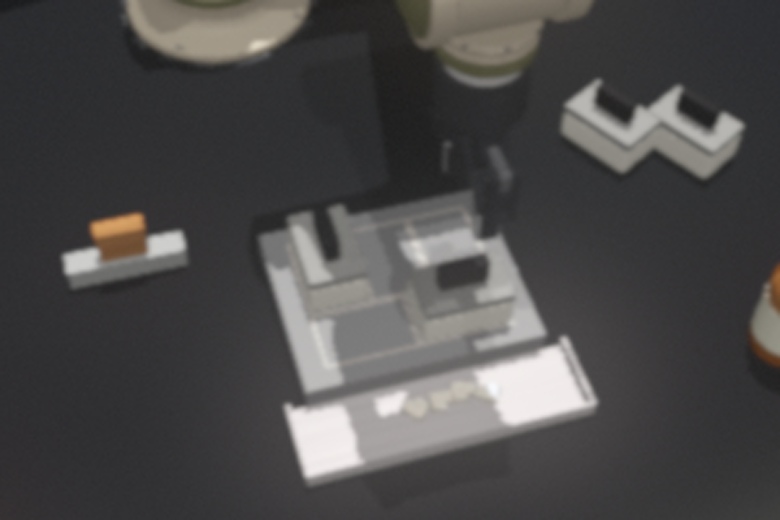

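View pics/q_top.png

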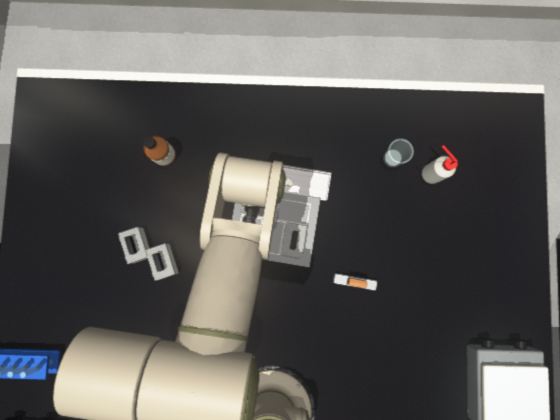

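```bash
python3 -m inch '[[-1,[0,0,0],1],[-1,[0,0,0],1],[-1,[0,0,0],1],[-1,[0,0,0],1],[-1,[0,0,0],1],[-1,[0,0,0],1],[-1,[0,0,0],1],[-1,[0,0,0],1]]' 30 >/dev/null
python3 -m inch '[[-1,[0,0,0],1],[-1,[0,0,0],1],[-1,[0,0,0],1],[-1,[0,0,0],1],[-1,[0,0,0],0.22],[-1,[0,0,-1],0],[-1,[0,0,-1],0],[-1,[0,0,-1],0]]'
python3 -m inch '[[-1,[0,-0.3,-1],0],[-1,[0,-0.3,-1],0],[-1,[0,-0.3,-1],0],[-1,[0,-0.3,-1],0],[-1,[0,-0.3,-1],0],[-1,[0.3,-0.3,-1],0],[-1,[0.5,-0.1,-1],0],[-1,[0.3,0,-0.4],0]]'
python3 -m inch '[[-1,[0,0,0],0],[-1,[0,0,0],0],[-1,[0,0,0],0],[-1,[0,0,0],0],[-1,[0,0,0],0],[-1,[0,0,0],0],[-1,[0,0,0],0],[-1,[0,0,0],0]]'
python3 - <<'E'
from see import *
c=optics.camera_params('wrist');cv2.imwrite('pics/r_wrist.png',optics.get_image('wrist')[:,:,::-1])
np.save('cw.npy',c,allow_pickle=True)
go(.407,.323,.22,21-90)
E
```

```text
time_s: 33.92
position: [0.5404, 0.1345, 0.3441]
tool_rot: [[-0.002, 0.933, 0.359], [-0.0, 0.359, -0.933], [-1.0, -0.002, -0.001]]
ft_force: [0.5, 0.5, -0.3]
grip_width: 0.0857
time_s: 34.58
position: [0.4059, 0.3228, 0.3106]
tool_rot: [[-0.003, 0.932, 0.362], [-0.001, 0.362, -0.932], [-1.0, -0.003, -0.0]]
ft_force: [1.1, -0.5, -0.2]
grip_width: 0.0855
time_s: 35.25
position: [0.4084, 0.3205, 0.3125]
tool_rot: [[0.0, 0.934, 0.358], [0.0, 0.358, -0.934], [-1.0, 0.0, -0.0]]
ft_force: [-0.1, -0.4, -0.1]
grip_width: 0.0852
t 35.30 pos mm [408.3 320.6 312.4] phi -69.0 tilt [-1.  0.  0.] q [25. 24. 88. -0. 68. 94.] w mm 85.3 F [0.3 0.7 0.7]
yaw units (x5deg), tool sign: -0.01 (alt 71.99)
after turn: units [x 3.08, y -0.01, z -0.09]
now: units [x 3.08, y -0.01, z -0.09]
```

View pics/r_wrist.png

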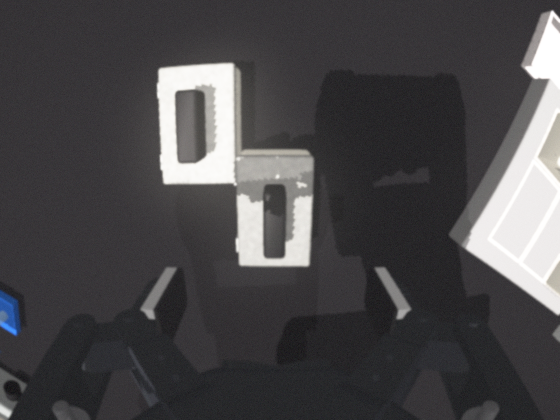

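```bash
python3 -m inch '[[-1,[0.8,0,-0.04],0],[-1,[0.8,0,0],0],[-1,[0.6,0,0],0],[-1,[0.4,0,0],0],[-1,[0.3,0,0],0],[-1,[0.12,0,0],0],[-1,[0,0,0],0],[-0.2,[0,0,0],0]]' 30
python3 -m inch '[[0.3,[0,0,0],0],[1,[0,0,0],0],[1,[0,0,0],0],[1,[0,0,0],0],[1,[0,0,0],0],[1,[0,0,0],0],[1,[0,0,0],0],[1,[0,0,0],0]]' 30
python3 -m inch '[[1,[-0.3,0,0],0],[1,[-0.7,0,0],0],[1,[-1,0,0],0],[1,[-1,0,0],0],[1,[-0.5,0,0],0],[1,[0,0,0],1],[1,[0,0,0],1],[1,[0,0,0],1]]'
python3 -m inch '[[1,[0,0,0],1],[1,[0,0,0],1],[1,[0,0,0],0.77],[1,[0,0,0],0],[1,[0,0,0],0],[1,[0,0,0],0],[1,[0,0,0],0],[1,[0,0,0],0]]'
python3 -c "
from see import *
go(*spot(-.032,.064),.30,-97.85)"
```

```text
time_s: 35.97
position: [0.408, 0.322, 0.2222]
tool_rot: [[0.001, 0.934, 0.358], [0.0, 0.358, -0.934], [-1.0, 0.001, -0.0]]
ft_force: [0.5, -0.7, -0.2]
grip_width: 0.0752
time_s: 36.63
position: [0.4078, 0.3218, 0.222]
tool_rot: [[0.0, 0.934, 0.358], [0.0, 0.358, -0.934], [-1.0, 0.0, 0.0]]
ft_force: [0.4, -1.8, 5.1]
grip_width: 0.0153
time_s: 37.3
position: [0.4074, 0.3218, 0.3271]
tool_rot: [[-0.0, 0.995, 0.1], [-0.0, 0.1, -0.995], [-1.0, -0.0, 0.0]]
ft_force: [1.1, -0.9, -3.4]
grip_width: 0.0154
time_s: 37.97
position: [0.4077, 0.3219, 0.3267]
tool_rot: [[-0.0, 0.991, -0.136], [-0.0, -0.136, -0.991], [-1.0, -0.0, 0.0]]
ft_force: [0.3, -0.6, -3.9]
grip_width: 0.0155
t 37.97 pos mm [407.7 321.9 326.7] phi -97.8 tilt [-1. -0.  0.] q [ 25.  23.  86.   0.  71. 123.] w mm 15.5 F [ 0.3 -0.6 -3.9]
yaw units (x5deg), tool sign: 0.01 (alt -71.99)
after turn: units [x 0.89, y 4.04, z 7.68]
now: units [x 0.89, y 4.04, z 7.69]
```

```bash
python3 -m inch '[[1,[0,0.3,0.8],0],[1,[0,0.4,0.9],0],[1,[0,0.4,0.9],0],[1,[0,0.4,0.9],0],[1,[0,0.4,0.9],0],[1,[0,0.4,0.9],0],[1,[0,0.4,0.9],0],[1,[0,0.4,0.9],0]]'
python3 -m inch '[[1,[0,0.4,0.9],0],[1,[0,0.3,0.9],0],[1,[0,0.2,0.6],0],[1,[0,0,0.3],0],[1,[0.5,0,0],0],[1,[0.5,0,0],0],[1,[0,0,0],0],[1,[0,0,0],0]]'
python3 - <<'E'
from see import *
go(*spot(-.032,0),.252,-97.85)
cv2.imwrite('pics/s_wrist.png',optics.get_image('wrist')[:,:,::-1])
E
```

```text
time_s: 38.63
position: [0.4709, 0.0967, 0.3269]
tool_rot: [[0.0, 0.991, -0.136], [0.0, -0.136, -0.991], [-1.0, 0.0, -0.0]]
ft_force: [0.8, 0.2, -3.0]
grip_width: 0.0151
time_s: 39.3
position: [0.4863, 0.0146, 0.2966]
tool_rot: [[-0.001, 0.991, -0.136], [0.0, -0.136, -0.991], [-1.0, -0.002, -0.0]]
ft_force: [1.3, 0.2, -2.5]
grip_width: 0.0153
t 39.30 pos mm [486.3  14.6 296.6] phi -97.8 tilt [-1.    -0.002 -0.   ] q [-12.  22.  94.   0.  64.  86.] w mm 15.3 F [ 1.3  0.2 -2.5]
yaw units (x5deg), tool sign: 0.00 (alt -72.00)
after turn: units [x 1.49, y 0.05, z 0.03]
now: units [x 1.49, y 0.05, z 0.03]
```

View pics/s_wrist.png

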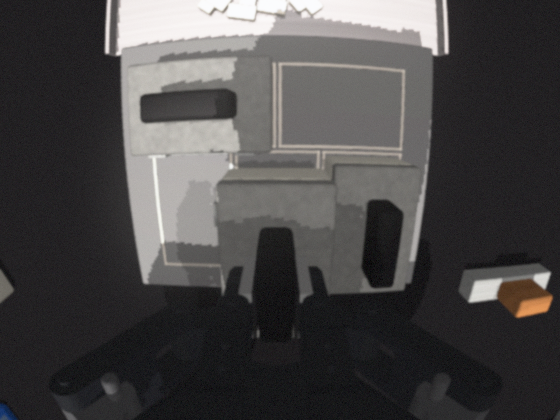

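Run:
```python
from see import *
R,t=pose(*SL)
p=unproj('wrist',[[420,166],[409,289],[333,166],[127,68],[270,57],[272,152],[131,155], [205,93],[205,121]],.075)
print(np.round((p-t)@R*1e3,1))
# slab corners & outline check at .03
p=unproj('wrist',[[281,63],[405,69],[403,151],[432,47]],.03)
print(np.round((p-t)@R*1e3,1))
```

```text
[[ 13.  -92.7  75. ]
 [-77.  -98.4  75. ]
 [ 11.3 -35.2  75. ]
 [ 75.3  91.1  75. ]
 [ 75.9   2.7  75. ]
 [ 19.5   1.5  75. ]
 [ 19.9  90.8  75. ]
 [ 55.4  40.8  75. ]
 [ 38.7  41.1  75. ]]
[[  78.8   -4.5   30. ]
 [  80.1  -97.6   30. ]
 [  16.8  -98.5   30. ]
 [ 100.9 -120.9   30. ]]
```

```bash
python3 -m inch '[[1,[0,0.04,0.03],0],[1,[0.5,0,0],0],[1,[0.4,0,0],0],[1,[0.3,0,0],0],[1,[0.12,0,0],0],[1,[0,0,0],0],[1,[0,0,0],0],[1,[0,0,0],0]]'
python3 -c "
from see import *
go(*spot(-.032,0),.2522,-97.85)"
```

```text
time_s: 40.02
position: [0.4877, 0.0131, 0.2578]
tool_rot: [[0.001, 0.991, -0.137], [-0.0, -0.137, -0.991], [-1.0, 0.001, 0.0]]
ft_force: [0.0, 0.1, -3.8]
grip_width: 0.0154
t 40.02 pos mm [487.7  13.1 257.8] phi -97.9 tilt [-1.     0.001  0.   ] q [-12.  25.  97.  -0.  58.  85.] w mm 15.4 F [ 0.   0.1 -3.8]
yaw units (x5deg), tool sign: -0.00 (alt 72.00)
after turn: units [x 0.19, y -0.00, z -0.01]
now: units [x 0.19, y -0.00, z -0.01]
```

```bash
python3 -m inch '[[1,[0.1,0,0],0],[1,[0.07,0,0],0],[1,[0,0,0],0],[1,[0,0,0],0],[1,[0,0,0],0],[0.6,[0,0,0],0],[0.4,[0,0,0],0],[0.2,[0,0,0],0]]'
python3 -m inch '[[0.1,[0,0,0],0],[0.1,[0,0,0],0],[0.1,[0,0,0],0],[0.1,[-0.3,0,0],0],[0.1,[-0.7,0,0],0],[0.1,[-1,0,0],0],[-1,[-1,0,0],0],[-1,[-0.8,0,0],0]]'
python3 -m inch '[[-1,[0,-0.4,-0.6],0],[-1,[0,-0.4,-0.9],0],[-1,[0,-0.4,-0.9],0],[-1,[0,-0.4,-0.9],0],[-1,[0,-0.4,-0.9],0],[-1,[0,0,-0.9],0],[-1,[0,0,-0.9],0],[-1,[0,0,-0.9],0]]'
python3 - <<'E'
from see import *
R,t=pose(*SL)
im=optics.get_image('top')[:,:,::-1].copy();cv2.imwrite('pics/t_top.png',cv2.resize(im[130:300,100:400],None,fx=2.6,fy=2.6,interpolation=cv2.INTER_CUBIC))
c=fit('case',(.4516,.4015,np.radians(20.4)),{'top':im},cams=('top',))
go(c[0],c[1],.31,np.degrees(c[2])-90)
E
```

```text
time_s: 40.68
position: [0.4876, 0.0131, 0.2523]
tool_rot: [[0.001, 0.991, -0.137], [-0.0, -0.137, -0.991], [-1.0, 0.001, 0.0]]
ft_force: [-0.1, -0.5, -0.2]
grip_width: 0.0339
time_s: 41.35
position: [0.4873, 0.0132, 0.3689]
tool_rot: [[0.002, 0.991, -0.137], [-0.0, -0.137, -0.991], [-1.0, 0.002, 0.0]]
ft_force: [0.5, 0.8, -0.7]
grip_width: 0.0612
time_s: 42.02
position: [0.456, 0.2278, 0.367]
tool_rot: [[0.001, 0.991, -0.137], [0.0, -0.137, -0.991], [-1.0, 0.001, -0.0]]
ft_force: [0.2, -0.2, -0.1]
grip_width: 0.085
case xy mm [425.4 424.6] deg 31.22 1-iou 0.69
t 42.07 pos mm [456.3 230.9 366.8] phi -97.7 tilt [-1.     0.001 -0.002] q [ 14.  20.  84.   0.  76. 111.] w mm 85.1 F [-1.9  1.2 -0.2]
yaw units (x5deg), tool sign: -7.79 (alt 64.21)
after turn: units [x 1.89, y 2.47, z -6.06]
now: units [x 1.91, y -1.89, z -6.26]
```

View pics/t_top.png

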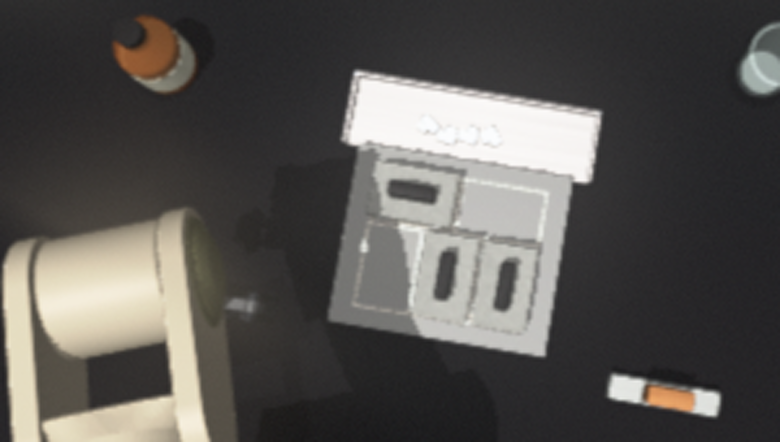

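```bash
python3 -c "
from see import *
go(.4516,.4015,.312,-69.6)"
```

```text
t 42.07 pos mm [456.3 230.9 366.8] phi -97.7 tilt [-1.     0.001 -0.002] q [ 14.  20.  84.   0.  76. 111.] w mm 85.1 F [-1.9  1.2 -0.2]
yaw units (x5deg), tool sign: -5.63 (alt 66.37)
after turn: units [x 1.83, y 1.84, z -5.39]
now: units [x 1.84, y -0.92, z -5.61]
```

```bash
python3 -m inch '[[-1,[0,0,0],-1],[-1,[0,0,0],-1],[-1,[0,0,0],-1],[-1,[0,0,0],-1],[-1,[0,0,0],-1],[-1,[0,0,0],-0.63],[-1,[0,0.4,-0.9],0],[-1,[0,0.4,-0.9],0]]' 30
python3 -m inch '[[-1,[0,0.4,-0.9],0],[-1,[0.4,0.4,-0.9],0],[-1,[0.5,0.2,-0.9],0],[-1,[0.5,0,-0.9],0],[-1,[0.4,0,0],0],[-1,[0,0,0],0],[-1,[0,0,0],0],[-1,[0,0,0],0]]'
python3 - <<'E'
from see import *
cv2.imwrite('pics/u_wrist.png',optics.get_image('wrist')[:,:,::-1])
go(.4516,.4015,.22,-69.6)
E
```

```text
time_s: 42.73
position: [0.4602, 0.2853, 0.367]
tool_rot: [[0.001, 0.939, 0.345], [0.0, 0.345, -0.939], [-1.0, 0.001, 0.0]]
ft_force: [1.0, 0.2, -0.4]
grip_width: 0.0856
time_s: 43.4
position: [0.4513, 0.3966, 0.3133]
tool_rot: [[0.001, 0.938, 0.346], [0.001, 0.346, -0.938], [-1.0, 0.002, -0.0]]
ft_force: [0.2, 0.7, -0.3]
grip_width: 0.0855
t 43.45 pos mm [451.3 396.5 313.4] phi -69.8 tilt [-1.     0.002 -0.   ] q [ 30.  31.  74.  -0.  75. 100.] w mm 85.3 F [-0.4  0.8  0.3]
yaw units (x5deg), tool sign: -0.03 (alt 71.97)
after turn: units [x 3.11, y 0.07, z -0.15]
now: units [x 3.11, y 0.06, z -0.15]
```

View pics/u_wrist.png

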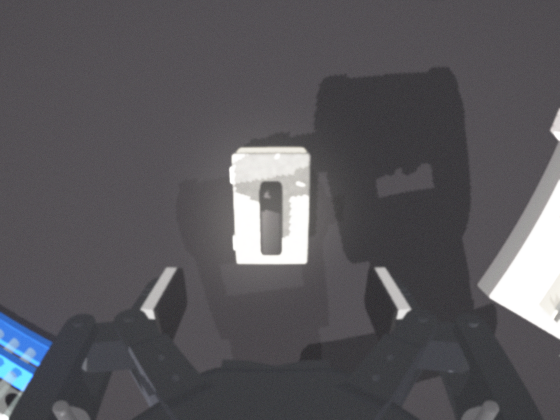

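```bash
python3 -m inch '[[-1,[0.8,0.06,-0.14],0],[-1,[0.8,0,0],0],[-1,[0.6,0,0],0],[-1,[0.4,0,0],0],[-1,[0.3,0,0],0],[-1,[0.14,0,0],0],[-1,[0,0,0],0],[-0.2,[0,0,0],0]]' 30
python3 -m inch '[[0.3,[0,0,0],0],[1,[0,0,0],0],[1,[0,0,0],0],[1,[0,0,0],0],[1,[0,0,0],0],[1,[0,0,0],0],[1,[0,0,0],0],[1,[0,0,0],0]]' 30
python3 -m inch '[[1,[-0.3,0,0],0],[1,[-0.7,0,0],0],[1,[-1,0,0],0],[1,[-1,0,0],0],[1,[-0.5,0,0],0],[1,[0,0,0],1],[1,[0,0,0],1],[1,[0,0,0],1]]'
python3 -m inch '[[1,[0,0,0],1],[1,[0,0,0],1],[1,[0,0,0],0.64],[1,[0,0,0],0],[1,[0,0,0],0],[1,[0,0,0],0],[1,[0,0,0],0],[1,[0,0,0],0]]'
python3 -c "
from see import *
go(*spot(-.032,.064),.30,-97.85)"
```

```text
time_s: 44.12
position: [0.4514, 0.4016, 0.2217]
tool_rot: [[0.001, 0.938, 0.346], [0.001, 0.346, -0.938], [-1.0, 0.001, -0.0]]
ft_force: [0.4, 0.2, 0.4]
grip_width: 0.0754
time_s: 44.78
position: [0.4511, 0.4016, 0.2208]
tool_rot: [[-0.0, 0.938, 0.347], [-0.0, 0.347, -0.938], [-1.0, -0.0, 0.0]]
ft_force: [-0.4, -0.5, 0.4]
grip_width: 0.0154
time_s: 45.45
position: [0.4508, 0.4016, 0.3266]
tool_rot: [[0.0, 0.996, 0.088], [0.0, 0.088, -0.996], [-1.0, 0.0, -0.0]]
ft_force: [0.2, 0.2, -2.8]
grip_width: 0.0153
time_s: 46.12
position: [0.4511, 0.4017, 0.3259]
tool_rot: [[-0.0, 0.991, -0.137], [-0.0, -0.137, -0.991], [-1.0, -0.0, 0.0]]
ft_force: [-0.5, -0.7, -1.8]
grip_width: 0.016
t 46.12 pos mm [451.1 401.7 325.9] phi -97.9 tilt [-1. -0.  0.] q [ 30.  31.  73.   0.  77. 128.] w mm 16.0 F [-0.5 -0.7 -1.8]
yaw units (x5deg), tool sign: -0.00 (alt 72.00)
after turn: units [x 0.86, y 2.98, z 10.51]
now: units [x 0.86, y 2.98, z 10.51]
```

```bash
python3 -m inch '[[1,[0,0.2,0.8],0],[1,[0,0.3,0.9],0],[1,[0,0.3,0.9],0],[1,[0,0.3,0.9],0],[1,[0,0.3,0.9],0],[1,[0,0.3,0.9],0],[1,[0,0.3,0.9],0],[1,[0,0.3,0.9],0]]'
python3 -m inch '[[1,[0,0.3,0.9],0],[1,[0,0.2,0.9],0],[1,[0,0.2,0.9],0],[1,[0,0,0.7],0],[1,[0.5,0,0],0],[1,[0.5,0,0],0],[1,[0,0,0],0],[1,[0,0,0],0]]'
python3 - <<'E'
from see import *
go(*spot(-.032,.064),.2508,-97.85)
cv2.imwrite('pics/v_wrist.png',optics.get_image('wrist')[:,:,::-1])
E
```

```text
time_s: 46.78
position: [0.4901, 0.1799, 0.326]
tool_rot: [[0.0, 0.991, -0.137], [0.0, -0.137, -0.991], [-1.0, 0.0, -0.0]]
ft_force: [0.0, 1.1, -2.2]
grip_width: 0.0152
time_s: 47.45
position: [0.4969, 0.0773, 0.2958]
tool_rot: [[-0.001, 0.991, -0.137], [0.0, -0.137, -0.991], [-1.0, -0.001, 0.0]]
ft_force: [-0.5, -0.1, -2.0]
grip_width: 0.0153
t 47.45 pos mm [496.9  77.3 295.8] phi -97.9 tilt [-1.    -0.001  0.   ] q [-5. 24. 92.  0. 65. 93.] w mm 15.3 F [-0.5 -0.1 -2. ]
yaw units (x5deg), tool sign: -0.01 (alt 71.99)
after turn: units [x 1.50, y -0.01, z 0.01]
now: units [x 1.50, y -0.01, z 0.01]
```

View pics/v_wrist.png

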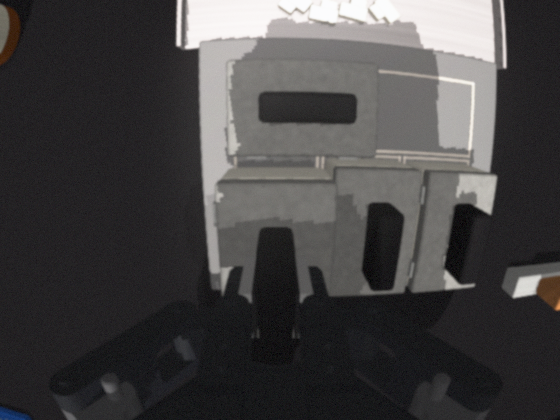

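```bash
python3 -m inch '[[1,[0,0,0],0],[1,[0.5,0,0],0],[1,[0.4,0,0],0],[1,[0.3,0,0],0],[1,[0.14,0,0],0],[1,[0,0,0],0],[1,[0,0,0],0],[1,[0,0,0],0]]'
python3 -c "
from see import *
go(*spot(-.032,.064),.251,-97.85)"
```

```text
time_s: 48.17
position: [0.4971, 0.0773, 0.2563]
tool_rot: [[0.001, 0.99, -0.138], [-0.0, -0.138, -0.99], [-1.0, 0.001, -0.0]]
ft_force: [-0.3, -0.0, -1.1]
grip_width: 0.0153
t 48.17 pos mm [497.1  77.3 256.3] phi -97.9 tilt [-1.     0.001 -0.   ] q [-5. 27. 94. -0. 59. 93.] w mm 15.3 F [-0.3 -0.  -1.1]
yaw units (x5deg), tool sign: -0.01 (alt 71.99)
after turn: units [x 0.18, y -0.02, z 0.01]
now: units [x 0.18, y -0.02, z 0.01]
```

```bash
python3 -m inch '[[1,[0.1,-0.02,0],0],[1,[0.06,0,0],0],[1,[0,0,0],0],[1,[0,0,0],0],[1,[0,0,0],0],[0.6,[0,0,0],0],[0.4,[0,0,0],0],[0.2,[0,0,0],0]]'
python3 -m inch '[[0.1,[0,0,0],0],[0.1,[0,0,0],0],[0.1,[0,0,0],0],[0.1,[-0.3,0,0],0],[0.1,[-0.7,0,0],0],[0.1,[-1,0,0],0],[0.1,[-1,0,0],0],[0.1,[-0.8,0,0],0]]'
python3 -m inch '[[0.1,[0,-0.4,-0.6],0],[0.1,[0,-0.4,-0.9],0],[0.1,[0,-0.4,-0.9],0],[0.1,[0,-0.4,-0.9],0],[0.1,[0,-0.4,-0.9],0],[0.1,[0,0,-0.9],0],[0.1,[0,0,-0.9],0],[0.1,[0,0,-0.9],0]]'
python3 -m inch '[[0.1,[0,0,-0.6],0],[0.1,[0,0,-0.9],0],[0.1,[0,0,-0.9],0],[0.1,[0,0,-0.9],0],[0.1,[0,0,0],0],[0.1,[0,0,0],0],[0.1,[0,0,0],0],[0.1,[0,0,0],0]]'
python3 - <<'E'
from see import *
im=optics.get_image('top')[:,:,::-1].copy()
R,t=pose(*SL)
xs=np.arange(-.13,.2,.0005); ys=np.arange(-.15,.15,.0005)
X,Y=np.meshgrid(xs,ys); P=np.c_[X.ravel(),Y.ravel(),np.full(X.size,.075)]@R.T+t
px=proj('top',P).astype(np.float32).reshape(X.shape+(2,))
cv2.imwrite('pics/w_rect.png',cv2.remap(im,px[...,0],px[...,1],cv2.INTER_CUBIC))
cv2.imwrite('pics/w_top.png',im)
fit('scraper',(.366,-.228,np.radians(82)),{'top':im},cams=('top',))
im=optics.get_image('scene')[:,:,::-1];cv2.imwrite('pics/w_scene.png',cv2.resize(im[90:290,140:440],None,fx=2.6,fy=2.6,interpolation=cv2.INTER_CUBIC))
E
```

```text
time_s: 48.83
position: [0.4963, 0.0773, 0.251]
tool_rot: [[0.0, 0.99, -0.138], [-0.0, -0.138, -0.99], [-1.0, 0.0, -0.0]]
ft_force: [0.3, 0.3, 0.0]
grip_width: 0.0339
time_s: 49.5
position: [0.496, 0.0774, 0.3677]
tool_rot: [[0.002, 0.99, -0.138], [-0.0, -0.138, -0.99], [-1.0, 0.002, -0.0]]
ft_force: [0.7, -0.5, 0.9]
grip_width: 0.0384
time_s: 50.17
position: [0.4649, 0.292, 0.3658]
tool_rot: [[0.001, 0.991, -0.137], [0.0, -0.137, -0.991], [-1.0, 0.001, -0.0]]
ft_force: [1.3, 0.5, 0.6]
grip_width: 0.0385
time_s: 50.83
position: [0.479, 0.3878, 0.3652]
tool_rot: [[0.0, 0.99, -0.138], [-0.0, -0.138, -0.99], [-1.0, 0.0, 0.0]]
ft_force: [0.2, 0.5, 0.2]
grip_width: 0.0384
scraper xy mm [ 365.4 -228.9] deg 82.3 1-iou 0.066
```

View pics/w_rect.png

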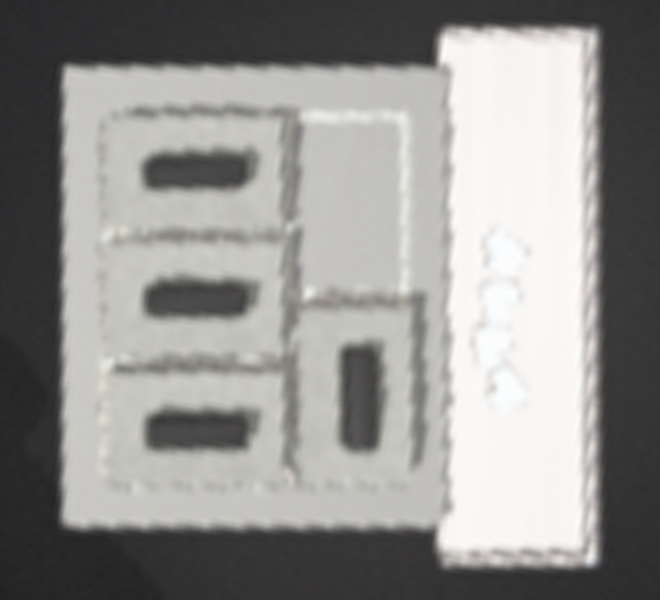

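View pics/w_scene.png

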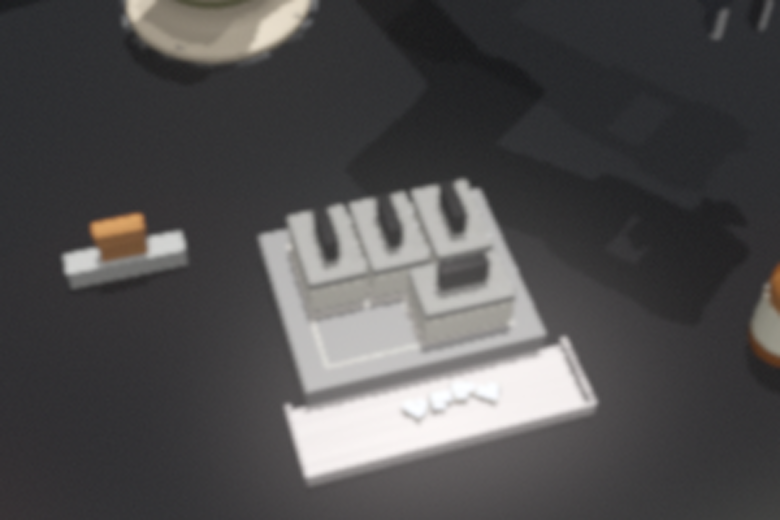

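View pics/w_top.png

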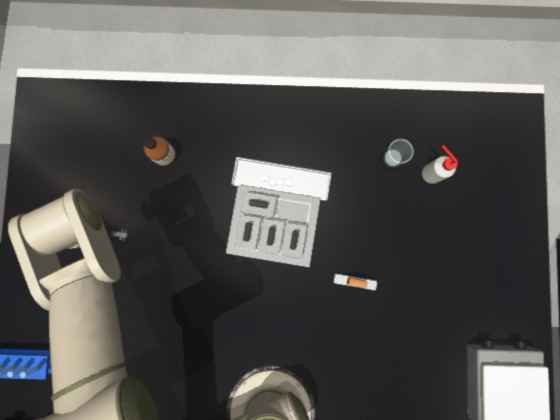

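Run:
```python
from rig import env
s=env.observe();print(s['time_s'],abs(s['qvel']).max())
print(env.close_job())
```

```text
50.9333 0.18909636524946255
the job is handed in; nothing more can be done
None
```

I handed the job in at about 51 s. All four chips on the slab are in the gutter, and all four cases are in outlines. No verdict was reported.

- **Chips:** One pass of the scraper pushed all four into the catch gutter. The fingers stayed above them throughout, and the last pictures show all four lying there.
- **Scraper:** It stands upright on the bench at about (365, -229) mm, roughly 250 mm off the slab's centreline and well clear of the slab and gutter.
- **Cases:** I gripped them with 30 N and set them in outlines 0, 1, 2 and one of 3 or 4. One case was knocked aside against its neighbour partway through. I found it again with the cameras and placed it normally.
- **Last checks:** The final top view puts every case centre about 1–3 mm from its outline centre, turned to match and flat. The bottles and beaker look unmoved in the top view, and the gripper was empty and away from everything.
- **Readings that disagreed:**
  - The wrist camera put an outline on the slab about 2–3 mm off in y compared with the top camera. That is within the 10 mm tolerance.
  - Automatic top-view fits failed for cases hidden by the arm, lying on the slab or touching each other, so I used the wrist camera and rectified views for those.

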